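# Pry open the travel case, load the bottles down its sloped tray, shut it

## Robot

A 6-joint arm with a two-finger parallel gripper is mounted at the origin on the work surface. World frame = base frame: x ahead of the robot, y to its left, z up, the work surface at z = 0. Lengths are in m, angles in rad, forces in N, time in s.
With the tool pointing down it reaches from about 0.325 to 0.85 m from the base axis. Payload 4.4 kg.
Tool frame: the origin (TCP) lies at the very end of the fingers, on their centre line; the grasp point (between the pads) lies 19 mm behind it; z points along the fingers, y is the line along which they close (so a half turn about z gives the same grasp; the last joint's range is limited). The gripper opens to 94 mm and grips with 3 to 60 N. Pads are 16 mm wide; open, the fingers measure 119 mm over their backs; the gripper's body (75 mm by 177 mm) begins 78 mm behind the grasp point.
Start: joints at [-1.272, 0.207, 1.542, -0, 1.393, -0.15], TCP at [0.249, -0.518, 0.205] pointing down, gripper open.
Joint ranges: [-2.73, 2.73], [-0.86, 2.22], [0.23, 2.46], [-1.11, 4.25], [0.08, 2.63], [-2.82, 2.82]. Speed limits (rad/s): [2.79, 2.79, 3.14, 3.14, 3.14, 3.14].

## Interface

Orientations are given as a rotation vector (axis times angle).
In Python, from workcell import manip gives the robot as it stands.
- The arm moves only by the tool carry_out, never from a script. Its argument "moves" is a list that holds one entry, the list of rows, each a list of 5 numbers: the opening, from 0 (shut) to 1 (fully open), then the shift along the tool's x, y, z in m, then the turn about the tool's z in rad. A call has exactly 5 rows; each row is the pose to reach, as a shift and turn from the pose commanded when the call began, along the tool's axes at that moment; what a row does not reach only later rows make up. A row lasts 1/12 s, in which the tool goes at most 41.7 mm and 7.16 degrees, less where a joint would pass 70% of its speed; a pose out of reach is approached as far as the arm can. A call with a gripper value outside its range is refused whole. The fingers move at their own pace and stop on an object; "grip_force" is the grip in N (left out, the last holds). Time passes only in rows, so rows that repeat a pose let the fingers close, or fill a call up. It gives the time, the measured TCP pose, the force, the opening and the grip force at its end, in the units of the state.
- manip.get_state(): the state, without advancing time (a new reading comes with each control period).
- manip.snapshot(name): name is "side" or "top" or "wrist"; returns the picture (480x640x3 uint8, red, green, blue); there is no depth.
- manip.camera_model(name): a dict with "vertical_fov" (degrees; the focal length in pixels is half the picture's height over the tangent of half this angle, whatever the lens; pixels are square), "cx", "cy" (the principal point, pixels), "T" (4x4, takes a point from camera to world coordinates); the wrist camera has in their place "mount" (4x4, takes a point from camera to tool coordinates, whose origin is the TCP and whose axes are the flange's). Camera axes: x right, y down, z forward; pixel columns grow to the right and rows downward; lengths in m; the calibration is good to about 2 mm. A picture is of the moment at which its call begins: read the wrist's pose just before it. camera_model takes no time and is no camera call.
- manip.sign_off(): hands the job in; it is judged then, once.
The state is a dict: "t": time; "q": joint angles; "qvel": joint speeds; "tau": joint torques, N m; "ee_pos": TCP position; "eef_rot": TCP orientation; "ft_force": force on the tool from outside, world axes, zero at the start; "torque": the same for the moment, N m; "finger_gap": finger opening in m; "grasp_force": force on a finger pad.
Only numpy, scipy, OpenCV 4.12 (cv2) and the standard library are available. Lean on these libraries where they do the work, as an engineer would, in place of code of your own. Each camera call takes 0.05 s, during which the arm holds its last target. There are 200 camera calls.

## Task

Pry the shut travel case open with the blade of the spatula under the lid's lip, not with the fingers, then swing the lid right back. Slide every travel bottle down the sloped tray, foot first and cap towards the front, until its foot rests against the back stop under the clear deck; then, with all of them home, shut the lid fully. Finish with the spatula lying back on its cork mat, and leave the toothbrush cup and the hair-tie bin where they are.

Things in the scene. Friction and masses are not known exactly. Their poses are not given: they have to be found in the camera images.
- case: Grey plastic travel case, fixed to the vanity, 160 (x) x 232 (y) x 88 mm high when shut; walls 4 mm thick, side walls 82 mm high. Origin: centre of its underside. x points from the front (lip, slot) to the hinge side, y along its width, z up; turned up to 0.25 rad about z. Inside is a white sloped tray of four lanes. Things given 'in the case' are in this frame.
- tray_top (a point): Top of the tray floor at the inner front wall (case x = -76, y = 0, z = 43 mm). The floor descends at 12 degrees towards case +x, to z = 12 mm at x = 70, where it meets the back stop, a wall 27 mm high square to the slope. Ribs 5 mm high, 4 mm wide at y = -50, 0, 50 mm run down the slope and part four lanes; a bottle fits well at y = -78, -25, 25, 78 mm. Too gentle to slide by itself.
- deck_edge (a point): Upper front edge of a fixed clear deck (77 to 82 mm high, full width) that covers the tray from case x = 34 mm to the rear, so that bottles must be slid under it along the floor. The open part of the tray in front of it is 110 mm long. This point is in the case at x = 34, y = 0, z = 82 mm.
- lid (a joint): Hinge angle of the flat grey lid (rad): 0 shut, grows as it rises, stop at 2.25 (leaning back past upright). The stiff hinge takes 0.16 N m to raise (1.4 N at the front edge) and stays where it is left. Lid 6 mm thick, underside at 82 mm, top at 88 mm when shut, 232 mm wide, reaching 114 mm from the hinge to the case's front; no handle but the lip.
- lid_hinge (a point): Middle of the lid's hinge axis: in the case at x = 34, y = 0, z = 85 mm; the axis is the case's y.
- lid_lip (a point): Lower front edge of the lip, a tongue 60 mm wide that sticks out 10 mm in front of the case in the middle of the lid's front edge, 124 mm from the hinge. It moves with the lid.
- slot (a point): Front mouth of the prying slot, mid-height, mid-width: in the case at x = -92, y = 0, z = 78.5 mm. The slot is 7 mm high (75 to 82 mm), 70 mm wide, between a fixed sill below (from x = -92 mm to the front face at x = -80 mm) and the lip and lid above; it goes through the front wall into the hollow of the case.
- stop (a point): Point on the face of the back stop, mid-width, 11 mm above the tray floor: where the middle of a bottle's foot comes to rest (at its lane's y). In the case at x = 72.3, z = 22.8 mm.
- spatula: Steel cosmetic spatula lying flat on the cork mat: black handle 70 x 16 x 14 mm (x from -40 to 30 mm of its origin) and thin steel blade 55 mm long, 14 mm wide, 2.5 mm thick, mid-height in the handle (7 mm above its underside). Origin: underside of the handle, near the balance point; x points to the blade, z up as it lies. 60 g.
- spatula_tip (a point): Middle of the blade's front end, 85 mm ahead of the spatula's origin and 7 mm above its underside.
- mat: Fixed flat cork mat 200 (x) x 80 (y) x 4 mm where the spatula belongs. Origin: centre of its underside; its top is 4 mm higher.
- bottle0: Amber travel bottle lying on its side, 74 mm long: square body 52 x 22 x 22 mm with a flat foot, then a black round cap 20 mm long, 18 mm thick. Origin: middle of its underside as it lies; x points along it from the cap (x = -37 mm) to the foot (x = +37 mm), z up. About 50 g. May be absent.
- bottle0_foot (a point): Centre of the foot face of bottle0 (37 mm along its x, 11 mm above its underside).
- bottle1: Amber travel bottle lying on its side, 74 mm long: square body 52 x 22 x 22 mm with a flat foot, then a black round cap 20 mm long, 18 mm thick. Origin: middle of its underside as it lies; x points along it from the cap (x = -37 mm) to the foot (x = +37 mm), z up. About 50 g. May be absent.
- bottle1_foot (a point): Centre of the foot face of bottle1 (37 mm along its x, 11 mm above its underside).
- bottle2: Amber travel bottle lying on its side, 74 mm long: square body 52 x 22 x 22 mm with a flat foot, then a black round cap 20 mm long, 18 mm thick. Origin: middle of its underside as it lies; x points along it from the cap (x = -37 mm) to the foot (x = +37 mm), z up. About 50 g. May be absent.
- bottle2_foot (a point): Centre of the foot face of bottle2 (37 mm along its x, 11 mm above its underside).
- bottle3: Amber travel bottle lying on its side, 74 mm long: square body 52 x 22 x 22 mm with a flat foot, then a black round cap 20 mm long, 18 mm thick. Origin: middle of its underside as it lies; x points along it from the cap (x = -37 mm) to the foot (x = +37 mm), z up. About 50 g. May be absent.
- bottle3_foot (a point): Centre of the foot face of bottle3 (37 mm along its x, 11 mm above its underside).
- cup: Bystander: white ceramic cup with toothbrushes, 74 mm across, cup 100 mm and brushes 172 mm tall. Origin under its centre.
- tie_bin: Bystander: white bin of silicone hair ties, 100 x 150 x 60 mm with a clear tilted front. Origin under its centre.
There are look-alikes about, which are no part of the job. Of the things that look like the mat, take the one that is nearest to the robot's base at the start. Leave any blue look-alike of the bottle0 alone.

How it is judged:
On the way, in this order (a step that is already met when the one before it is completed fails the run):
1. the spatula raises the lid (past 0.12 rad) while the fingers do not touch the lid (value of joint lid above 0.12 rad and contact force between spatula and lid above 0.2 N and contact force between the fingers and lid below 0.1 N), for 0.1 s.
2. the lid is swung well back (past 1.7 rad) (value of joint lid above 1.7 rad), for 0.2 s.
3. with the lid still up, every bottle lies in the tray, foot within 6 mm of the back stop (value of joint lid above 1 rad and x of each of bottle0_foot, bottle1_foot, bottle2_foot, bottle3_foot in the frame of case above 0.066 m and z of each of bottle0_foot, bottle1_foot, bottle2_foot, bottle3_foot in the frame of case below 0.034 m and y of bottle0_foot in the frame of case between -0.112 and 0.112 m and angle between the x axis of each of bottle0, bottle1, bottle2, bottle3 and the x axis of case, either way round below 0.42 rad and y of bottle1_foot in the frame of case between -0.112 and 0.112 m and y of bottle2_foot in the frame of case between -0.112 and 0.112 m and y of bottle3_foot in the frame of case between -0.112 and 0.112 m), for 0.2 s.
At the end, for the whole second after the job is handed in: The lid is shut (under 0.04 rad); every bottle lies in the tray foot first along the slope (within 24 degrees of the case's x, slope included), foot centre within about 6 mm of the back stop, at rest; the spatula lies on the mat (origin within 80 mm along and 40 mm across its centre), at rest (value of joint lid below 0.04 rad and x of each of bottle0_foot, bottle1_foot, bottle2_foot, bottle3_foot in the frame of case above 0.066 m and z of each of bottle0_foot, bottle1_foot, bottle2_foot, bottle3_foot in the frame of case below 0.034 m and y of bottle0_foot in the frame of case between -0.112 and 0.112 m and angle between the x axis of each of bottle0, bottle1, bottle2, bottle3 and the x axis of case, either way round below 0.42 rad and y of bottle1_foot in the frame of case between -0.112 and 0.112 m and y of bottle2_foot in the frame of case between -0.112 and 0.112 m and y of bottle3_foot in the frame of case between -0.112 and 0.112 m and linear speed of each of bottle0, bottle1, bottle2, bottle3, spatula below 0.02 m/s and x of spatula in the frame of mat between -0.08 and 0.08 m and y of spatula in the frame of mat between -0.04 and 0.04 m and z of spatula in the frame of mat below 0.02 m); the robot touches nothing.
It fails at once if the toothbrush cup is pushed more than 30 mm (distance of cup from where it was at the start of the episode above 0.03 m).
It fails at once if the hair-tie bin is pushed more than 30 mm (distance of tie_bin from where it was at the start of the episode above 0.03 m).
Of bottle0, bottle1, bottle2, bottle3 only 2 to 4 are there at a start; the rules pass over those that are not, and their reading is None.
At some moment in a run one of bottle0, bottle1, bottle2, bottle3 may be knocked a few centimetres aside while the robot is not near it.
It also fails if it takes over 210 s, if anything falls off the work surface, if the arm or the gripper's body presses on something with over 40 N, if the wrist force passes 120 N, or if a joint passes its speed limit or range.

## Working session

There is one attempt and no reset: what is moved stays moved. The work goes in short steps, Python scripts to look and compute and a tool call to move; the robot and the scene stay as the last step left them, time stands still between calls to the robot, and variables do not carry over. Pictures are saved under pics/ and viewed, at most 15 in all, crops included, and the job is handed in when it is done.

Besides the shell and the picture viewer there is one more tool, called after "Request:" by a JSON object that holds its "op" and its "data", one argument or row to a line. carry_out: Moves the arm, as the interface text tells. Its arguments: {"type":"object","properties":{"moves":{"type":"array"},"grip_force":{"type":"number"}},"required":["moves"]}

```bash
ls; mkdir -p pics; cat > h.py <<'E'
import numpy as np, cv2
from scipy.spatial.transform import Rotation as R
from workcell import manip
def cam(n,s=None):
    m=manip.camera_model(n); f=240/np.tan(np.radians(m["vertical_fov"])/2)
    if "T" in m: T=np.array(m["T"])
    else:
        s=s or manip.get_state(); W=np.eye(4); W[:3,:3]=R.from_rotvec(s["eef_rot"]).as_matrix(); W[:3,3]=s["ee_pos"]; T=W@np.array(m["mount"])
    return f,m["cx"],m["cy"],T
def ray(c,px,z):
    f,cx,cy,T=c; px=np.atleast_2d(np.array(px,float))
    d=np.c_[(px[:,0]-cx)/f,(px[:,1]-cy)/f,np.ones(len(px))]@T[:3,:3].T
    return T[:3,3]+d*((z-T[2,3])/d[:,2])[:,None]
def proj(c,P):
    f,cx,cy,T=c; p=(np.atleast_2d(P)-T[:3,3])@T[:3,:3]
    return np.c_[cx+f*p[:,0]/p[:,2],cy+f*p[:,1]/p[:,2]]
def shot(n,name):
    s=manip.get_state(); im=manip.snapshot(n); cv2.imwrite(f"pics/{name}.png",im[:,:,::-1]); return im,cam(n,s)
E
python3 - <<'E'
from h import *
for n in("top","side"):
    im,c=shot(n,n+"0"); print(n,c[0],c[1:3],c[3].round(3).tolist())
print(manip.camera_model("wrist")); print(manip.get_state())
E
```

```text
pics
top 605.271347489579 (326.5857091002017, 233.72279149388794) [[-0.029, -0.993, 0.11, 0.427], [-0.999, 0.028, -0.016, 0.053], [0.013, -0.111, -0.994, 1.455], [0.0, 0.0, 0.0, 1.0]]
side 536.5479872755415 (323.2654513619814, 242.18664066261312) [[0.996, -0.068, 0.064, 0.492], [-0.093, -0.665, 0.741, -0.956], [-0.008, -0.743, -0.669, 0.98], [0.0, 0.0, 0.0, 1.0]]
{'vertical_fov': 67.29158250338953, 'cx': 317.12790348776025, 'cy': 240.46035038708357, 'mount': array([[-5.79753988e-04, -9.59802919e-01, -2.80674225e-01,
         8.21016319e-02],
       [ 9.99999817e-01, -5.08192772e-04, -3.27742872e-04,
         8.53821583e-04],
       [ 1.71931953e-04, -2.80674363e-01,  9.59803038e-01,
        -1.79594028e-01],
       [ 0.00000000e+00,  0.00000000e+00,  0.00000000e+00,
         1.00000000e+00]])}
{'t': 0.1, 'q': array([-1.27247138e+00,  2.07372168e-01,  1.54276440e+00, -1.56347572e-05,
        1.39348470e+00, -1.50541274e-01]), 'qvel': array([-0.00012115, -0.00174114, -0.00265539,  0.00070563, -0.00034712,
       -0.00041896]), 'tau': array([-3.86040501e-04, -3.71860671e+01, -2.82293379e+01,  7.01177283e-02,
        3.10672238e-02, -5.85823136e-05]), 'ee_pos': array([ 0.24927144, -0.51737429,  0.20440783]), 'eef_rot': array([-3.06083064e+00, -6.98727398e-01,  2.59181379e-04]), 'ft_force': array([ 0.94398293,  0.14325592, -0.72727389]), 'torque': array([-0.02581518, -0.01180102, -0.01373239]), 'grasp_force': 0.0, 'finger_gap': 0.09360351197629371}
```

View pics/top0.png

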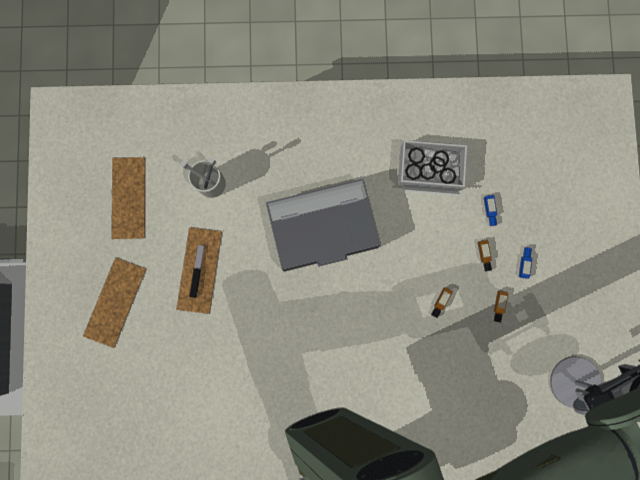

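View pics/side0.png

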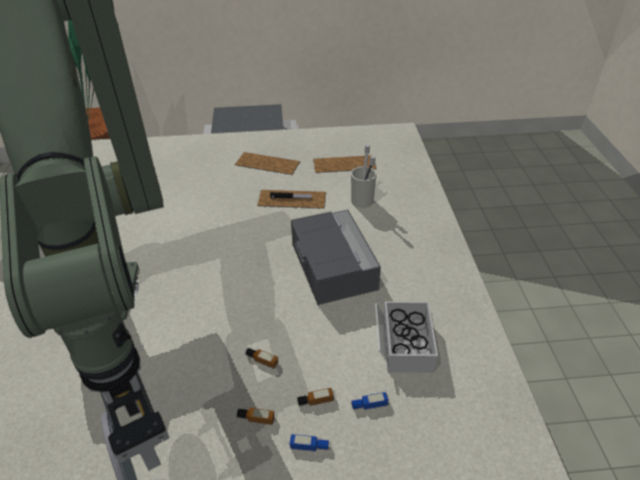

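Top view: case centre ≈(325,225), lip ≈(333,263) towards the robot; three amber bottles at (486,253), (443,300), (501,305), caps towards the front; spatula on the mat at (200,270), blade to the far side; blue look-alikes at (491,209), (526,262). Side view agrees.

```bash
cat >> h.py <<'E'
def blobs(mask,amin,c,z):
    out=[]
    for k in cv2.findContours(mask.astype(np.uint8),cv2.RETR_EXTERNAL,cv2.CHAIN_APPROX_NONE)[0]:
        if cv2.contourArea(k)<amin: continue
        w=ray(c,k[:,0,:],z)[:,:2]
        (cx,cy),(a,b),_=r=cv2.minAreaRect((w*1000).astype(np.float32))
        bx=cv2.boxPoints(r); e=[bx[1]-bx[0],bx[2]-bx[1]]; e=max(e,key=np.linalg.norm)
        out.append((np.array([cx,cy]),max(a,b),min(a,b),np.arctan2(e[1],e[0])*np.sign(1) if e[0]>0 else np.arctan2(-e[1],-e[0]),k.mean((0,1))))
    return out
E
python3 - <<'E'
from h import *
c=cam("top"); im=cv2.imread("pics/top0.png"); hsv=cv2.cvtColor(im,cv2.COLOR_BGR2HSV)
H,S,V=[hsv[...,i].astype(int) for i in range(3)]
br=(H>5)&(H<22)&(S>100)
print("mats/spat/bottles: centre mm, L, W, ang, px")
for b in blobs(br&True,15,c,0.012): print([np.round(x,2) for x in b])
print("dark")
for b in blobs((V<60),20,c,0.012): print([np.round(x,2) for x in b])
# case top edges
dk=(V<95)&(S<60)
print("case"); 
for b in blobs(dk,2000,c,0.088): print([np.round(x,2) for x in b])
for n,p in dict(sp=(200,270),b1=(486,253),b2=(443,300),b3=(501,305),case=(325,225)).items(): print(n,im[p[1],p[0]],hsv[p[1],p[0]])
for nm,(x,y,w,h) in dict(a=(250,170,150,110),b=(170,220,60,100),c=(420,230,100,100)).items():
    pass
A=cv2.resize(im[165:285,250:410],None,fx=4,fy=4,interpolation=cv2.INTER_CUBIC)
B=np.hstack([cv2.resize(im[222:322,170:230],None,fx=6,fy=6,interpolation=cv2.INTER_CUBIC)[:600],cv2.resize(im[230:330,425:525],None,fx=4.3,fy=6,interpolation=cv2.INTER_CUBIC)])
cv2.imwrite("pics/ca.png",A); cv2.imwrite("pics/cb.png",B[:600])
E
```

```text
mats/spat/bottles: centre mm, L, W, ang, px
[array([ 410.96, -379.53]), np.float64(54.93), np.float64(25.07), np.float64(-0.26), array([500.04, 302.19])]
[array([ 423.1 , -242.26]), np.float64(54.48), np.float64(22.14), np.float64(-0.51), array([442.19, 297.96])]
[array([439.18, 534.29]), np.float64(196.14), np.float64(77.89), np.float64(-0.38), array([114.17, 302.24])]
[array([ 533.1 , -348.32]), np.float64(54.04), np.float64(24.53), np.float64(0.13), array([483.33, 250.89])]
[array([509.19, 334.89]), np.float64(196.57), np.float64(77.47), np.float64(-0.16), array([198.89, 270.03])]
[array([687.91, 503.94]), np.float64(196.45), np.float64(76.94), np.float64(0.0), array([128.02, 197.76])]
dark
[array([ 74.71, -42.9 ]), np.float64(372.02), np.float64(144.65), np.float64(1.1), array([370.9 , 449.76])]
[array([ 131.03, -499.23]), np.float64(389.23), np.float64(256.43), np.float64(1.54), array([584.3, 434.7])]
[array([ 376.29, -370.3 ]), np.float64(19.48), np.float64(17.5), np.float64(-0.23), array([497.63, 317.3 ])]
[array([ 392.64, -224.78]), np.float64(19.14), np.float64(16.36), np.fl
[... 361 characters left out ...]
)]
[array([ 749.18, -229.47]), np.float64(122.75), np.float64(80.16), np.float64(1.45), array([429.49, 166.14])]
case
[array([114.68, -37.57]), np.float64(345.28), np.float64(150.55), np.float64(1.54), array([360.17, 452.75])]
[array([ 148.8, -469.2]), np.float64(371.04), np.float64(247.24), np.float64(1.54), array([577.79, 435.63])]
[array([584.6 ,  33.41]), np.float64(230.87), np.float64(145.47), np.float64(-1.36), array([325.24, 231.41])]
[array([841.55, 600.45]), np.float64(616.41), np.float64(373.42), np.float64(-0.02), array([ 45.45, 104.79])]
sp [22 30 37] [ 16 103  37]
b1 [144 162 161] [ 32  28 162]
b2 [146 164 164] [ 30  28 164]
b3 [86 96 94] [36 27 96]
case [89 87 85] [105  11  89]
```

View pics/ca.png

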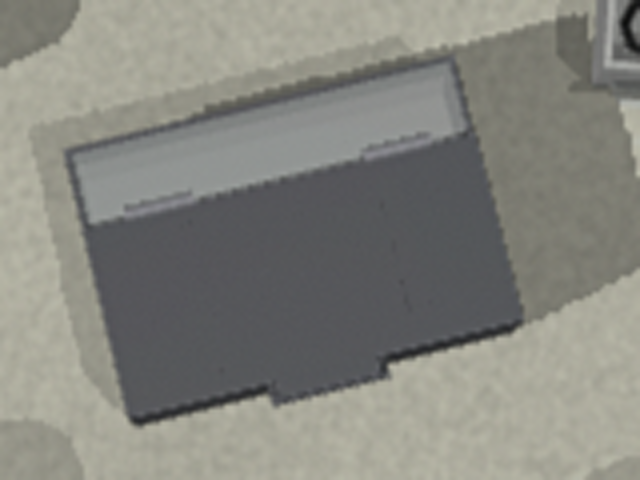

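View pics/cb.png

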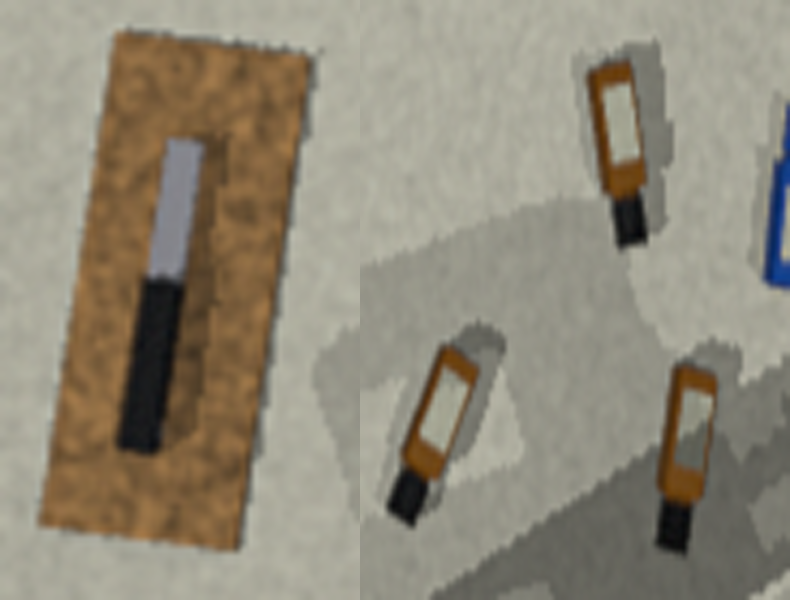

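Crops: lid corners ≈ full-image (283,269), (380.5,245.5), (272,221), (367.5,199); lip in the middle of the lower edge. Spatula handle at the near end, blade far; bottles' caps all face the robot.

```bash
cat >> h.py <<'E'
def goto(xyz,yaw):
    """shift in tool axes and turn from the present pose to xyz / tool-x yaw (tool down)"""
    s=manip.get_state(); M=R.from_rotvec(s["eef_rot"]).as_matrix()
    y0=np.arctan2(M[1,0],M[0,0]); d=M.T@(np.array(xyz)-s["ee_pos"])
    turn=-((yaw-y0+np.pi)%(2*np.pi)-np.pi)
    return d.round(4),round(turn,3)
E
python3 - <<'E'
from h import *
c=cam("top"); im=cv2.imread("pics/top0.png"); hsv=cv2.cvtColor(im,cv2.COLOR_BGR2HSV); H,S,V=[hsv[...,i].astype(int) for i in range(3)]
P=ray(c,[(283,268.75),(380.5,245.5),(367.5,198.75),(272,220.75)],0.088)[:,:2]
fl,fr,rr,rl=P; print(P.round(4)); print("w",np.linalg.norm(fl-fr),np.linalg.norm(rl-rr),"d",np.linalg.norm(fl-rl),np.linalg.norm(fr-rr))
y1=(fl-fr)+(rl-rr); x1=(rl-fl)+(rr-fr)
print("yaw from y",np.arctan2(-y1[0],y1[1]),"from x",np.arctan2(x1[1],x1[0]))
# lip ends: crop (275,405),(388,375) front corners
L=ray(c,[(250+275/4,165+405/4),(250+389/4,165+376/4)],0.088)[:,:2]; print("lip",L,np.linalg.norm(L[0]-L[1]))
rc=ray(c,[(250+68/4,165+150/4),(250+455/4,165+58/4)],0.082)[:,:2]; print("rear corners z82",rc)
yaw=np.arctan2(-y1[0],y1[1]); u=np.array([np.cos(yaw),np.sin(yaw)]);v=np.array([-u[1],u[0]])
# lid centre at case x=-23; lip mid x=-90; rear x=80
print("origin ests",P.mean(0)+23*u/1000,L.mean(0)+.09*u,rc.mean(0)-.08*u)
m=np.zeros(V.shape,bool); m[235:305,180:215]=True
print("handle",[ [np.round(x,3) for x in b] for b in blobs((V<60)&m,50,c,0.015)])
print("blade",[ [np.round(x,3) for x in b] for b in blobs((S<60)&(V>90)&m,50,c,0.011)])
# tip & rear triangulation of side view
cs=cam("side"); 
print(proj(cs,np.r_[np.c_[P,[.088]*4],np.c_[rc,[.082]*2]]).round(1), proj(cs,[[.509,.335,.004]]).round(1))
E
```

```text
[[ 0.5017  0.1309]
 [ 0.5482 -0.0913]
 [ 0.6564 -0.0657]
 [ 0.6116  0.1535]]
w 0.22697043810134315 0.22378386024544372 d 0.1121784582585689 0.11118380639859668
yaw from y 0.20367865059539011 from x 0.2176656375105748
lip [[ 0.50506974  0.05012486]
 [ 0.51962797 -0.01478967]] 0.06652697187263325
rear corners z82 [[ 0.65492067  0.1646113 ]
 [ 0.70254996 -0.05924116]]
origin ests [0.60198845 0.0365033 ] [0.60048847 0.03587219] [0.60038899 0.0365032 ]
handle [[array([478.684, 344.157]), np.float64(67.496), np.float64(16.731), np.float64(-0.17), array([194.864, 282.545])]]
blade [[array([542.019, 334.922]), np.float64(54.112), np.float64(14.69), np.float64(-0.158), array([198.808, 256.   ])], [array([537.603, 371.446]), np.float64(112.167), np.float64(16.69), np.float64(-0.003), array([181.713, 256.871])]]
[[291.  219. ]
 [315.7 278.5]
 [360.5 267.5]
 [331.9 210.9]
 [347.5 209. ]
 [379.2 266. ]] [[291.5 197.3]]
```

```bash
python3 - <<'E'
from h import *
print(goto([.4963,.3418,.15],np.pi-.16))
E
```

```text
(array([ 0.5954, -0.6668,  0.0559]), np.float64(-2.533))
```

Request:
{"op": "carry_out", "data": {
  "moves": [
    [[1,0.026,-0.03,0,0],[1,0.052,-0.06,0,0],[1,0.078,-0.09,0,0],[1,0.104,-0.12,0,0],[1,0.13,-0.148,0,0]]
  ],
  "grip_force": 50
}}

```text
t: 0.52
ee_pos: [0.3021, -0.326, 0.2047]
eef_rot: [-3.062, -0.697, 0.0]
ft_force: [1.5, -0.7, 0.4]
finger_gap: 0.094
grasp_force: 0.0
```

Request:
{"op": "carry_out", "data": {
  "moves": [
    [[1,0.026,-0.03,0,0],[1,0.052,-0.06,0,0],[1,0.078,-0.09,0,0],[1,0.104,-0.12,0,0],[1,0.13,-0.148,0,0]]
  ]
}}

```text
t: 0.93
ee_pos: [0.3549, -0.1364, 0.2052]
eef_rot: [-3.063, -0.698, 0.0]
ft_force: [1.0, -0.1, 0.2]
finger_gap: 0.0937
grasp_force: 0.0
```

Request:
{"op": "carry_out", "data": {
  "moves": [
    [[1,0.026,-0.03,0,0],[1,0.052,-0.06,0,0],[1,0.078,-0.09,0,0],[1,0.104,-0.12,0,0],[1,0.13,-0.148,0,0]]
  ]
}}

```text
t: 1.35
ee_pos: [0.4078, 0.0534, 0.2053]
eef_rot: [-3.063, -0.7, 0.0]
ft_force: [1.1, -0.9, 0.5]
finger_gap: 0.094
grasp_force: 0.0
```

Request:
{"op": "carry_out", "data": {
  "moves": [
    [[1,0.026,-0.03,0,0],[1,0.052,-0.06,0,0],[1,0.078,-0.09,0,0],[1,0.104,-0.12,0,0],[1,0.13,-0.148,0,0]]
  ]
}}

```text
t: 1.77
ee_pos: [0.4606, 0.2432, 0.2049]
eef_rot: [3.062, 0.7, -0.001]
ft_force: [0.8, -1.3, 0.1]
finger_gap: 0.0941
grasp_force: 0.0
```

Request:
{"op": "carry_out", "data": {
  "moves": [
    [[1,0.025,-0.025,0,-0.12],[1,0.05,-0.05,0,-0.24],[1,0.075,-0.075,0,-0.36],[1,0.075,-0.075,0,-0.48],[1,0.075,-0.075,0,-0.6]]
  ]
}}

```text
t: 2.18
ee_pos: [0.4958, 0.3428, 0.2039]
eef_rot: [-2.712, -1.585, 0.003]
ft_force: [-1.0, -0.3, -0.6]
finger_gap: 0.0939
grasp_force: 0.0
```

Request:
{"op": "carry_out", "data": {
  "moves": [
    [[1,0,0,0,-0.12],[1,0,0,0,-0.24],[1,0,0,0,-0.36],[1,0,0,0,-0.48],[1,0,0,0,-0.6]]
  ]
}}

```text
t: 2.6
ee_pos: [0.4957, 0.3409, 0.2047]
eef_rot: [-2.126, -2.312, 0.002]
ft_force: [0.3, 0.7, 0.2]
finger_gap: 0.0943
grasp_force: 0.0
```

Request:
{"op": "carry_out", "data": {
  "moves": [
    [[1,0,0,0,-0.12],[1,0,0,0,-0.24],[1,0,0,0,-0.36],[1,0,0,0,-0.48],[1,0,0,0,-0.6]]
  ]
}}

```text
t: 3.02
ee_pos: [0.4957, 0.3408, 0.2047]
eef_rot: [-1.347, -2.837, 0.002]
ft_force: [-0.3, 0.7, -0.8]
finger_gap: 0.0941
grasp_force: 0.0
```

Request:
{"op": "carry_out", "data": {
  "moves": [
    [[1,0,0,0,-0.12],[1,0,0,0,-0.24],[1,0,0,0,-0.36],[1,0,0,0,-0.48],[1,0,0,0,-0.6]]
  ]
}}

```text
t: 3.43
ee_pos: [0.4957, 0.3408, 0.2047]
eef_rot: [-0.449, -3.108, 0.001]
ft_force: [0.1, 1.0, 0.1]
finger_gap: 0.0942
grasp_force: 0.0
```

```bash
python3 - <<'E'
from h import *
s=manip.get_state(); print(s["t"],s["ee_pos"],s["q"].round(2)); print(goto([.4963,.3418,.10],np.pi-.16))
E
```

```text
3.4333 [0.49571519 0.34082344 0.20472898] [ 0.46  0.26  1.47  0.    1.41 -0.83]
(array([-0.0004,  0.0012,  0.1047]), np.float64(-0.127))
```

Request:
{"op": "carry_out", "data": {
  "moves": [
    [[1,0,0,0.02,-0.06],[1,0,0.001,0.05,-0.127],[1,0,0.001,0.08,-0.127],[1,0,0.001,0.1,-0.127],[1,0,0.001,0.1,-0.127]]
  ]
}}

```text
t: 3.85
ee_pos: [0.4919, 0.3397, 0.0992]
eef_rot: [-0.259, -3.12, 0.01]
ft_force: [-0.4, 0.0, -0.4]
finger_gap: 0.0938
grasp_force: 0.0
```

```bash
python3 - <<'E'
from h import *
im,c=shot("wrist","w1"); im=im[:,:,::-1]; hsv=cv2.cvtColor(np.ascontiguousarray(im),cv2.COLOR_BGR2HSV); S,V=hsv[...,1].astype(int),hsv[...,2].astype(int)
print(manip.get_state()["ee_pos"])
print("pred grip,tip,mat",proj(c,[[.4963,.3418,.011],[.5684,.3302,.011],[.509,.335,.004]]).round(0))
for b in blobs(V<60,600,c,0.018): print("dark",[np.round(x,3) for x in b])
for b in blobs((S<50)&(V>90),1500,c,0.011): print("light",[np.round(x,3) for x in b])
E
```

```text
[0.49376126 0.34063159 0.10205941]
pred grip,tip,mat [[322. 250.]
 [323. 334.]
 [317. 264.]]
dark [array([711.355, 338.406]), np.float64(95.15), np.float64(12.857), np.float64(1.413), array([355.973, 474.932])]
dark [array([614.287, 316.857]), np.float64(591.449), np.float64(197.793), np.float64(1.413), array([310.849, 396.986])]
dark [array([478.441, 339.12 ]), np.float64(71.739), np.float64(23.164), np.float64(-0.169), array([318.298, 232.911])]
light [array([686.246, 300.866]), np.float64(319.502), np.float64(66.845), np.float64(1.413), array([310.356, 448.019])]
light [array([471.353, 344.298]), np.float64(531.248), np.float64(291.419), np.float64(1.402), array([345.675, 209.19 ])]
```

View pics/w1.png

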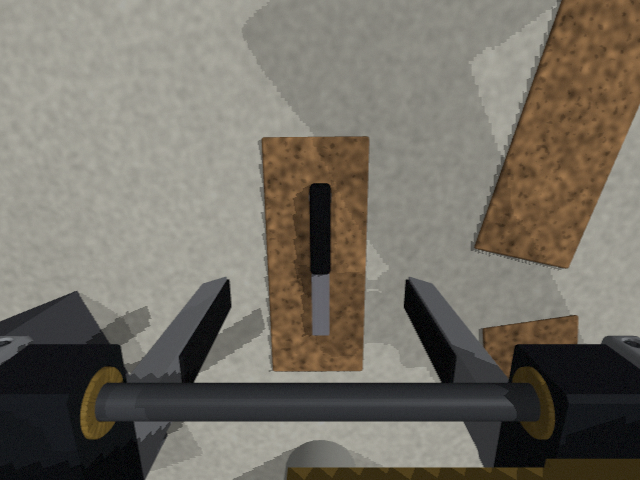

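The wrist view shows the handle at rows 183–275, cols 310–330, and the blade to (321,336), centred between the fingers.

```bash
python3 - <<'E'
from h import *
c=cam("wrist")
print(ray(c,[(320,184),(320.5,273)],.018).round(4), ray(c,[(321,336)],.012).round(4), ray(c,[(315.5,254)],.004).round(4))
print(manip.get_state()["ee_pos"],goto([.4963,.3418,.007],np.pi-.16))
E
```

```text
[[0.4469 0.3496 0.018 ]
 [0.5153 0.3386 0.018 ]] [[0.5736 0.3295 0.012 ]] [[0.5038 0.3365 0.004 ]]
[0.49376126 0.34063159 0.10205941] (array([-0.0029,  0.002 ,  0.095 ]), np.float64(-0.006))
```

Request:
{"op": "carry_out", "data": {
  "moves": [
    [[0.5,-0.002,0,0.02,0],[0.5,-0.002,0,0.04,0],[0.5,-0.002,0,0.06,0],[0.5,-0.002,0,0.06,0],[0.5,-0.002,0,0.06,0]]
  ]
}}

```text
t: 4.32
ee_pos: [0.4986, 0.3418, 0.0461]
eef_rot: [-0.26, -3.131, 0.0]
ft_force: [0.6, 0.2, 1.2]
finger_gap: 0.0641
grasp_force: 0.0
```

```bash
python3 - <<'E'
from h import *
print(manip.get_state()["ee_pos"],goto([.498,.3412,.007],np.pi-.16))
E
```

```text
[0.49858307 0.34176956 0.04610548] (array([ 0.0005, -0.0007,  0.0391]), np.float64(-0.006))
```

Request:
{"op": "carry_out", "data": {
  "moves": [
    [[0.5,0,0,0.015,0],[0.5,0,0,0.03,0],[0.5,0,0,0.039,0],[0.5,0,0,0.039,0],[0.2,0,0,0.039,0]]
  ]
}}

```text
t: 4.73
ee_pos: [0.4991, 0.342, 0.0075]
eef_rot: [0.26, 3.13, 0.001]
ft_force: [0.3, -0.1, 0.3]
finger_gap: 0.0435
grasp_force: 0.0
```

Request:
{"op": "carry_out", "data": {
  "moves": [
    [[0,0,0,0,0],[0,0,0,0,0],[0,0,0,0,0],[0,0,0,0,0],[0,0,0,0,0]]
  ],
  "grip_force": 60
}}

```text
t: 5.15
ee_pos: [0.4989, 0.3418, 0.0072]
eef_rot: [0.26, 3.13, 0.001]
ft_force: [-0.2, -1.0, 2.8]
finger_gap: 0.0152
grasp_force: 59.9
```

Request:
{"op": "carry_out", "data": {
  "moves": [
    [[0,0,0,0,0],[0,0,0,0,0],[0,0,0,-0.02,0],[0,0,0,-0.05,0],[0,0,0,-0.08,0]]
  ]
}}

```text
t: 5.57
ee_pos: [0.4967, 0.3409, 0.0853]
eef_rot: [-0.26, -3.127, 0.003]
ft_force: [0.2, 0.2, -0.3]
finger_gap: 0.0155
grasp_force: 59.9
```

```bash
python3 - <<'E'
from h import *
# case frame
o=np.array([.601,.0363]); yaw=.207; u=np.array([np.cos(yaw),np.sin(yaw)])
P=o+u*(-.192); print(manip.get_state()["ee_pos"],goto([*P,.12],np.pi+yaw))
E
```

```text
[0.49667313 0.34088377 0.08530203] (array([ 0.0258, -0.3532, -0.0337]), np.float64(-0.373))
```

Request:
{"op": "carry_out", "data": {
  "moves": [
    [[0,0.003,-0.037,-0.015,0],[0,0.006,-0.074,-0.034,0],[0,0.009,-0.111,-0.034,0],[0,0.012,-0.15,-0.034,0],[0,0.015,-0.19,-0.034,0]]
  ]
}}

```text
t: 5.98
ee_pos: [0.4516, 0.1556, 0.1206]
eef_rot: [0.258, 3.13, 0.0]
ft_force: [0.0, -0.5, 0.2]
finger_gap: 0.0153
grasp_force: 59.9
```

Request:
{"op": "carry_out", "data": {
  "moves": [
    [[0,0.003,-0.038,0,-0.1],[0,0.006,-0.076,0,-0.2],[0,0.009,-0.114,0,-0.3],[0,0.011,-0.15,0,-0.373],[0,0.011,-0.163,0,-0.373]]
  ]
}}

```text
t: 6.4
ee_pos: [0.4129, -0.0054, 0.1201]
eef_rot: [0.324, -3.124, 0.002]
ft_force: [-0.2, 0.5, -0.9]
finger_gap: 0.0153
grasp_force: 59.9
```

Request:
{"op": "carry_out", "data": {
  "moves": [
    [[0,0,0,0,0],[0,0,0,0,0],[0,0,0,0,0],[0,0,0,0,0],[0,0,0,0,0]]
  ]
}}

```text
t: 6.82
ee_pos: [0.4146, -0.0011, 0.1203]
eef_rot: [0.328, -3.124, -0.0]
ft_force: [-1.2, 1.0, -0.8]
finger_gap: 0.0154
grasp_force: 59.9
```

```bash
cat >> h.py <<'E'
o=np.array([.601,.0363]); cyaw=.207; u=np.array([np.cos(cyaw),np.sin(cyaw)]); v=np.array([-u[1],u[0]])
def case(x,y,z): return np.array([*(o+u*x+v*y),z])
def incase(P): d=np.array(P)[:2]-o; return np.array([d@u,d@v,P[2]])
E
python3 - <<'E'
from h import *
s=manip.get_state(); print(incase(s["ee_pos"]),goto(case(-.192,0,.0747),np.pi+cyaw))
im,c=shot("wrist","w2")
print(proj(c,[case(-.09,.03,.082),case(-.09,-.03,.082),case(-.08,.116,.088),case(-.08,-.116,.088),case(-.192+.0725,0,s["ee_pos"][2]+.004)]).round(0))
im,c=shot("side","s2"); cv2.imwrite("pics/s2c.png",cv2.resize(im[170:320,220:400,::-1],None,fx=4,fy=4))
E
```

```text
[-0.19008551  0.00168623  0.1203275 ] (array([ 0.0019, -0.0017,  0.0456]), np.float64(0.002))
[[357. 398.]
 [274. 398.]
 [478. 415.]
 [153. 415.]
 [315. 406.]]
```

View pics/w2.png

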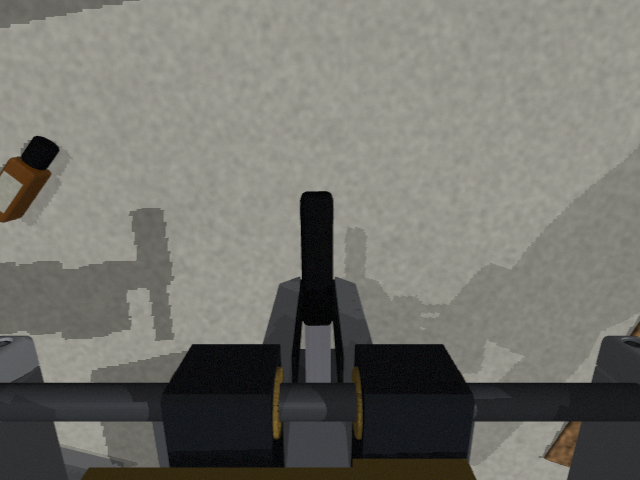

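Wrist view: spatula held straight along the tool (handle col ≈317, rows 192–325); the case is hidden behind the fingers, so I check alignment with the fixed cameras.

Request:
{"op": "carry_out", "data": {
  "moves": [
    [[0,0.002,-0.002,0.02,0],[0,0.002,-0.002,0.035,0],[0,0.002,-0.002,0.0455,0],[0,0.002,-0.002,0.0455,0],[0,0.002,-0.002,0.0455,0]]
  ]
}}

```text
t: 7.33
ee_pos: [0.4125, -0.004, 0.0746]
eef_rot: [0.326, -3.123, -0.001]
ft_force: [0.2, 0.1, -0.7]
finger_gap: 0.0149
grasp_force: 59.9
```

```bash
python3 - <<'E'
from h import *
im,c=shot("top","t3"); a=cv2.resize(im[180:320,250:400,::-1],None,fx=4,fy=4,interpolation=cv2.INTER_CUBIC)[:580]
im2,c2=shot("side","s3"); b=cv2.resize(im2[190:310,240:300+20,::-1],None,fx=4.833,fy=4.833,interpolation=cv2.INTER_CUBIC)[:580]
s=manip.get_state(); print(incase(s["ee_pos"]))
b=b[:, :]; I=np.hstack([a[:, 200:600],b[:580,:387]]); print(I.shape); cv2.imwrite("pics/c3.png",I)
t=case(-.1195,0,.0787)
for n,cc in(("top",c),("side",c2)): print(n,proj(cc,[t,case(-.09,0,.082),case(-.092,.035,.075),case(-.092,-.035,.075)]).round(1).tolist())
E
```

```text
[-0.19165633 -0.00140132  0.07565914]Traceback (most recent call last):
  File "<stdin>", line 5, in <module>
    return _nx.concatenate(arrs, 1, dtype=dtype, casting=casting)
           ~~~~~~~~~~~~~~~^^^^^^^^^^^^^^^^^^^^^^^^^^^^^^^^^^^^^^^
ValueError: all the input array dimensions except for the concatenation axis must match exactly, but along dimension 0, the array at index 0 has size 560 and the array at index 1 has size 580
```

```bash
python3 - <<'E'
from h import *
c,c2=cam("top"),cam("side"); im,im2=cv2.imread("pics/t3.png"),cv2.imread("pics/s3.png")
k=dict(interpolation=cv2.INTER_CUBIC)
a=cv2.resize(im[200:300,290:365],(390,520),**k); b=cv2.resize(im2[200:300,235:310],(390,520),**k)
cv2.imwrite("pics/c3.png",np.hstack([a,b]))
t=case(-.1195,0,.0787)
for n,cc in(("top",c),("side",c2)): print(n,proj(cc,[t,case(-.09,0,.082),case(-.092,.035,.075),case(-.092,-.035,.075)]).round(1).tolist())
E
```

```text
top [[335.9, 275.3], [332.9, 262.5], [318.1, 267.2], [347.9, 260.0]]
side [[286.3, 253.1], [297.9, 249.6], [293.6, 242.8], [301.0, 261.2]]
```

View pics/c3.png

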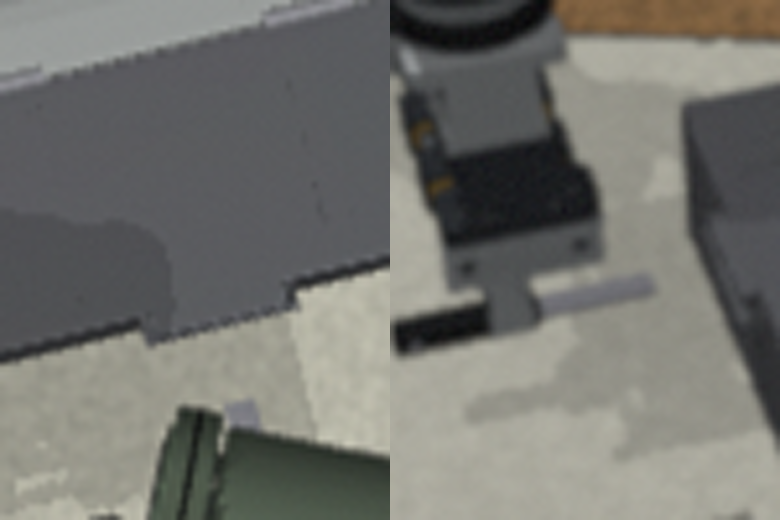

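Side view: blade tip at (286,254), as predicted within ~1 px; top view: tip at (337,277), centred before the lip. Insert, watching the force.

Request:
{"op": "carry_out", "data": {
  "moves": [
    [[0,-0.01,-0.001,0,0],[0,-0.02,-0.001,0,0],[0,-0.028,-0.001,0,0],[0,-0.034,-0.001,0,0],[0,-0.038,-0.001,0,0]]
  ]
}}

```text
t: 7.85
ee_pos: [0.4519, 0.0024, 0.0753]
eef_rot: [-0.325, 3.124, -0.0]
ft_force: [-0.0, -0.1, 0.8]
finger_gap: 0.0152
grasp_force: 59.9
```

```bash
python3 - <<'E'
from h import *
s=manip.get_state(); print(incase(s["ee_pos"]),s["ft_force"],s["torque"])
E
```

```text
[-0.15286502 -0.0025471   0.07530671] [-0.03522366 -0.09473037  0.81637705] [ 0.10205426 -0.15375425  0.0130385 ]
```

Request:
{"op": "carry_out", "data": {
  "moves": [
    [[0,-0.008,0,0,0],[0,-0.014,0,0,0],[0,-0.019,0,0,0],[0,-0.019,0,0,0],[0,-0.019,0,0,0]]
  ]
}}

```text
t: 8.27
ee_pos: [0.469, 0.0062, 0.0748]
eef_rot: [0.325, -3.124, -0.0]
ft_force: [0.3, 0.4, -0.5]
finger_gap: 0.0153
grasp_force: 59.9
```

Request:
{"op": "carry_out", "data": {
  "moves": [
    [[0,0,0,-0.005,0],[0,-0.001,0,-0.011,0],[0,-0.002,0,-0.017,0],[0,-0.003,0,-0.023,0],[0,-0.004,0,-0.029,0]]
  ]
}}

```text
t: 8.68
ee_pos: [0.4724, 0.0071, 0.1045]
eef_rot: [0.325, -3.124, -0.0]
ft_force: [-0.7, 0.9, -1.4]
finger_gap: 0.0154
grasp_force: 59.9
```

```bash
python3 - <<'E'
from h import *
s=manip.get_state(); print(incase(s["ee_pos"]),s["ft_force"],s["torque"])
im,c=shot("side","s4"); cv2.imwrite("pics/s4c.png",cv2.resize(im[150:310,220:400,::-1],None,fx=3,fy=3,interpolation=cv2.INTER_CUBIC))
for th in(0,.3): print(th,proj(c,[case(.034-.114*np.cos(th)-.003*np.sin(th),y,.085+.114*np.sin(th)+.003*np.cos(th)) for y in(.116,-.116)]).round(1).tolist())
E
```

```text
[-0.13187701 -0.00216966  0.10449908] [-0.69515266  0.91604402 -1.4104145 ] [0.04637255 0.19559343 0.03986488]
0 [[289.9, 218.4], [315.1, 279.3]]
0.3 [[290.8, 208.0], [316.6, 268.6]]
```

View pics/s4c.png

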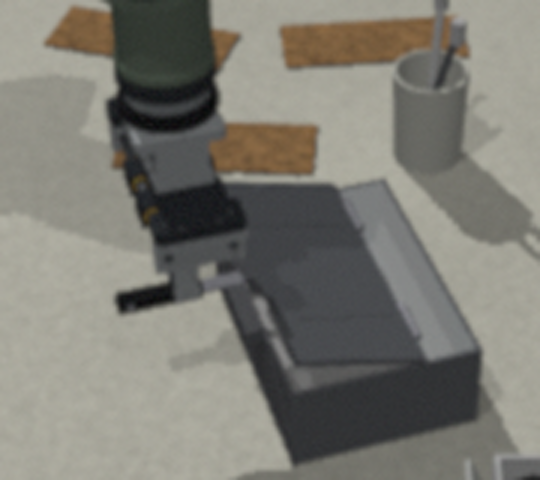

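Request:
{"op": "carry_out", "data": {
  "moves": [
    [[0,-0.004,0,-0.014,0],[0,-0.01,0,-0.027,0],[0,-0.018,0,-0.038,0],[0,-0.024,0,-0.044,0],[0,-0.029,0,-0.049,0]]
  ]
}}

```text
t: 9.15
ee_pos: [0.5021, 0.013, 0.1541]
eef_rot: [-0.325, 3.123, -0.001]
ft_force: [-2.1, -0.7, -0.9]
finger_gap: 0.0155
grasp_force: 59.9
```

Request:
{"op": "carry_out", "data": {
  "moves": [
    [[0,-0.01,0,-0.006,0],[0,-0.02,0,-0.012,0],[0,-0.031,0,-0.016,0],[0,-0.041,0,-0.02,0],[0,-0.051,0,-0.023,0]]
  ]
}}

```text
t: 9.57
ee_pos: [0.5516, 0.0237, 0.176]
eef_rot: [0.325, -3.124, -0.0]
ft_force: [-1.6, -0.3, -1.2]
finger_gap: 0.0151
grasp_force: 59.9
```

Request:
{"op": "carry_out", "data": {
  "moves": [
    [[0,-0.011,0,0,0],[0,-0.022,0,0,0],[0,-0.033,0,0.002,0],[0,-0.044,0,0.006,0],[0,-0.058,0,0.009,0]]
  ]
}}

```text
t: 9.98
ee_pos: [0.6084, 0.0355, 0.1669]
eef_rot: [-0.325, 3.125, -0.0]
ft_force: [-1.1, -0.3, -0.4]
finger_gap: 0.0153
grasp_force: 59.9
```

```bash
python3 - <<'E'
from h import *
s=manip.get_state(); print(incase(s["ee_pos"]),s["ft_force"],s["torque"])
im,c=shot("side","s5"); cv2.imwrite("pics/s5c.png",cv2.resize(im[130:310,220:400,::-1],None,fx=3,fy=3,interpolation=cv2.INTER_CUBIC))
for th in(1.7,1.9,2.1,2.25): print(th,proj(c,[case(.034-.114*np.cos(th)-.003*np.sin(th),y,.085+.114*np.sin(th)+.003*np.cos(th)) for y in(.116,-.116)]).round(1).tolist())
E
```

```text
[ 0.00711787 -0.00230234  0.16691789] [-1.0737425  -0.29061461 -0.40334043] [ 0.01113121  0.19115208 -0.00545724]
1.7 [[335.8, 175.3], [368.4, 232.6]]
1.9 [[344.2, 175.6], [377.7, 232.5]]
2.1 [[351.8, 177.4], [386.0, 234.0]]
2.25 [[356.9, 179.6], [391.6, 236.1]]
```

View pics/s5c.png

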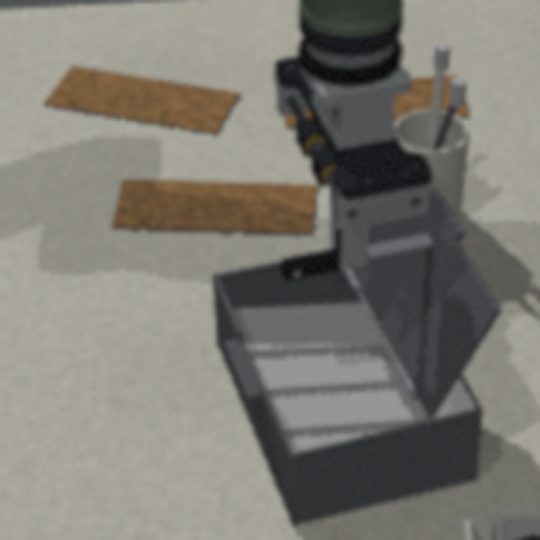

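Lid's top right corner at full-image (386,233), matching θ≈2.1 rad. Now back out and take the spatula home.

Request:
{"op": "carry_out", "data": {
  "moves": [
    [[0,0.03,0,0,0],[0,0.06,0,0,0],[0,0.09,0,0,0],[0,0.12,0,0,0],[0,0.15,0,0,0]]
  ]
}}

```text
t: 10.45
ee_pos: [0.4602, 0.0043, 0.167]
eef_rot: [-0.325, 3.123, -0.0]
ft_force: [-0.3, 0.1, 0.6]
finger_gap: 0.0155
grasp_force: 59.9
```

Request:
{"op": "carry_out", "data": {
  "moves": [
    [[0,0,0,0,0.12],[0,0,0,0,0.24],[0,0,0,0,0.36],[0,0,0,0,0.367],[0,0,0,0,0.367]]
  ]
}}

```text
t: 10.87
ee_pos: [0.4614, 0.0045, 0.1673]
eef_rot: [0.247, 3.131, -0.0]
ft_force: [0.5, 0.1, -1.0]
finger_gap: 0.0153
grasp_force: 59.9
```

```bash
python3 - <<'E'
from h import *
print(goto([.4985,.3415,.05],np.pi-.16))
E
```

```text
(array([0.0163, 0.3387, 0.1173]), np.float64(0.003))
```

Request:
{"op": "carry_out", "data": {
  "moves": [
    [[0,0,0.04,0,0],[0,0,0.08,0,0],[0,0,0.12,0,0],[0,0.002,0.16,0,0],[0,0.004,0.2,0,0]]
  ]
}}

```text
t: 11.28
ee_pos: [0.4894, 0.2045, 0.1671]
eef_rot: [0.247, 3.131, 0.0]
ft_force: [1.4, -0.4, -0.5]
finger_gap: 0.0157
grasp_force: 59.9
```

Request:
{"op": "carry_out", "data": {
  "moves": [
    [[0,0.003,0.036,0.01,0],[0,0.006,0.072,0.02,0],[0,0.01,0.11,0.04,0],[0,0.012,0.138,0.07,0],[0,0.012,0.139,0.1,0]]
  ]
}}

```text
t: 11.7
ee_pos: [0.5009, 0.348, 0.0675]
eef_rot: [0.239, 3.127, 0.008]
ft_force: [0.1, -0.8, -0.5]
finger_gap: 0.0151
grasp_force: 59.9
```

Request:
{"op": "carry_out", "data": {
  "moves": [
    [[0,0,0,0.017,0],[0,0,0,0.017,0],[0,0,0,0.017,0],[0,0,0,0.017,0],[0,0,0,0.017,0]]
  ]
}}

```text
t: 12.12
ee_pos: [0.5012, 0.3423, 0.0523]
eef_rot: [0.25, 3.128, 0.004]
ft_force: [-0.3, 0.1, -0.8]
finger_gap: 0.0156
grasp_force: 59.9
```

```bash
python3 - <<'E'
from h import *
print(goto([.4985,.3415,.0085],np.pi-.16))
E
```

```text
(array([ 0.0027, -0.0013,  0.0438]), np.float64(0.0))
```

Request:
{"op": "carry_out", "data": {
  "moves": [
    [[0,0,0,0.015,0],[0,0,0,0.03,0],[0,0,0,0.038,0],[0,0,0,0.042,0],[0,0,0,0.0435,0]]
  ]
}}

```text
t: 12.53
ee_pos: [0.4995, 0.3415, 0.0072]
eef_rot: [-0.251, -3.131, 0.0]
ft_force: [-2.9, -2.7, 7.0]
finger_gap: 0.0154
grasp_force: 59.9
```

Request:
{"op": "carry_out", "data": {
  "moves": [
    [[0,0,0,0,0],[0.4,0,0,0,0],[0.4,0,0,0,0],[0.4,0,0,0,0],[0.4,0,0,0,0]]
  ],
  "grip_force": 20
}}

```text
t: 12.95
ee_pos: [0.4997, 0.342, 0.007]
eef_rot: [0.251, 3.131, 0.001]
ft_force: [0.3, 0.2, 0.3]
finger_gap: 0.0365
grasp_force: 0.0
```

Request:
{"op": "carry_out", "data": {
  "moves": [
    [[0.4,0,0,-0.02,0],[0.4,0,0,-0.05,0],[0.4,0,0,-0.09,0],[0.4,0,0,-0.13,0],[0.4,0,0,-0.17,0]]
  ]
}}

```text
t: 13.37
ee_pos: [0.4988, 0.3416, 0.178]
eef_rot: [-0.251, -3.131, 0.0]
ft_force: [0.2, 0.9, 0.9]
finger_gap: 0.038
grasp_force: 0.0
```

```bash
cat >> h.py <<'E'
def bottles(name):
    """amber bottles off the case in the top view: body centre, length, width, yaw of the body axis (foot away from cap), cap centre"""
    im,c=shot("top",name); hsv=cv2.cvtColor(im,cv2.COLOR_RGB2HSV); H,S,V=[hsv[...,i].astype(int) for i in range(3)]
    caps=[b for b in blobs((V<60),15,c,.015) if b[1]<30]
    for b in blobs((H>5)&(H<22)&(S>100),20,c,.02):
        if b[1]>75: 
            continue
        k=min(caps,key=lambda q:np.linalg.norm(q[0]-b[0]),default=None)
        if k is None or np.linalg.norm(k[0]-b[0])>60: print("no cap",b); continue
        d=b[0]-k[0]; print("body",b[0].round(1),"LW",round(b[1],1),round(b[2],1),"rect",round(float(b[3]),3),"cap",k[0].round(1),"yaw",np.arctan2(d[1],d[0]).round(3),"d",np.linalg.norm(d).round(1),"px",b[4].round(0))
E
python3 - <<'E'
from h import *
print(manip.get_state()["ee_pos"]); bottles("t6")
im=cv2.imread("pics/t6.png"); c=cam("top"); V=cv2.cvtColor(im,cv2.COLOR_BGR2HSV)[...,2]; m=np.zeros(V.shape,bool); m[235:315,175:222]=True
print([[np.round(x,2) for x in b] for b in blobs((V<60)&m,50,c,.015)])
E
```

```text
[0.49879751 0.34159783 0.17803662]
body [ 411.3 -377.4] LW 54.1 24.5 rect -0.258 cap [ 376.5 -370. ] yaw -0.208 d 35.5 px [499. 302.]
body [ 423.5 -240.8] LW 53.3 22.0 rect -0.514 cap [ 392.7 -223.9] yaw -0.503 d 35.2 px [442. 298.]
no cap (array([455.7300415 , 500.05200195]), 57.040069580078125, 29.89297103881836, np.float64(-0.37965136766433716), array([130.14545455, 295.        ]))
body [ 531.9 -345.9] LW 54.9 25.0 rect 0.127 cap [ 497.7 -352.3] yaw 0.185 d 34.8 px [484. 251.]
[[array([476.99, 354.86]), np.float64(142.18), np.float64(87.49), np.float64(-0.13), array([190.45, 278.2 ])]]
```

Request:
{"op": "carry_out", "data": {
  "moves": [
    [[0.6,0,-0.04,0,0],[0.6,0,-0.08,0,0],[0.6,0,-0.12,0,0],[0.6,0,-0.16,0,0],[0.6,0,-0.2,0,0]]
  ]
}}

```text
t: 13.83
ee_pos: [0.4668, 0.1429, 0.1765]
eef_rot: [0.249, 3.131, 0.0]
ft_force: [0.2, -1.1, -0.6]
finger_gap: 0.0566
grasp_force: 0.0
```

Request:
{"op": "carry_out", "data": {
  "moves": [
    [[0.6,0,-0.04,0,0],[0.6,0,-0.08,0,0],[0.6,0,-0.12,0,0],[0.6,0,-0.16,0,0],[0.6,0,-0.2,0,0]]
  ]
}}

```text
t: 14.25
ee_pos: [0.435, -0.0548, 0.1767]
eef_rot: [0.25, 3.13, -0.0]
ft_force: [0.9, 0.3, 0.7]
finger_gap: 0.0562
grasp_force: 0.0
```

Request:
{"op": "carry_out", "data": {
  "moves": [
    [[0.6,-0.001,-0.04,0,0.1],[0.6,-0.002,-0.08,0.01,0.2],[0.6,-0.004,-0.12,0.02,0.3],[0.6,-0.004,-0.16,0.04,0.341],[0.6,-0.004,-0.181,0.06,0.341]]
  ]
}}

```text
t: 14.67
ee_pos: [0.4113, -0.2369, 0.1174]
eef_rot: [0.783, 3.038, -0.005]
ft_force: [-0.3, 0.1, -0.5]
finger_gap: 0.0562
grasp_force: 0.0
```

Request:
{"op": "carry_out", "data": {
  "moves": [
    [[0.6,0,0,0,0],[0.6,0,0,0,0],[0.6,0,0,0,0],[0.6,0,0,0,0],[0.6,0,0,0,0]]
  ]
}}

```text
t: 15.08
ee_pos: [0.4117, -0.2317, 0.1176]
eef_rot: [0.775, 3.042, -0.001]
ft_force: [0.8, -0.1, 0.3]
finger_gap: 0.0569
grasp_force: 0.0
```

```bash
python3 - <<'E'
from h import *
bottles("t7"); print(manip.get_state()["ee_pos"],goto([.4104,-.2335,.007],np.pi-.508))
im,c=shot("wrist","w7"); print(proj(c,[[.4104,-.2335,.022],[.4235,-.2408,.022],[.3927,-.2239,.02]]).round(0))
I=np.hstack([cv2.resize(cv2.imread("pics/t7.png")[220:340,170:520],(400,137)),np.zeros((137,0,3),np.uint8)])
cv2.imwrite("pics/c7.png",np.vstack([cv2.resize(im[:,:,::-1],(560,420)),cv2.resize(I,(560,180))]))
E
```

```text
no cap (array([ 532.15893555, -346.31784058]), 54.466941833496094, 24.12570571899414, np.float64(0.12889614701271057), array([483.61333333, 251.05333333]))
[ 0.41168569 -0.23177468  0.11748145] (array([ 0.0005, -0.0021,  0.1105]), np.float64(0.009))
[[315. 241.]
 [315. 259.]
 [315. 216.]]
```

View pics/c7.png

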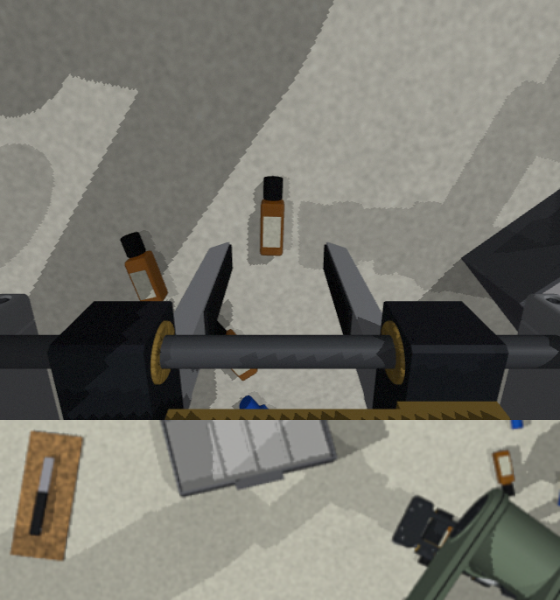

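Wrist view: bottle body at full-scale (311,261), cap (312,215), within 4 px of prediction; spatula lies well on its mat. Descend and grip.

Request:
{"op": "carry_out", "data": {
  "moves": [
    [[0.6,0,-0.002,0.03,0.009],[0.6,0,-0.002,0.06,0.009],[0.6,0,-0.002,0.09,0.009],[0.6,0,-0.002,0.105,0.009],[0.6,0,-0.002,0.1105,0.009]]
  ],
  "grip_force": 20
}}

```text
t: 15.6
ee_pos: [0.4081, -0.232, 0.0035]
eef_rot: [-0.789, -3.036, -0.004]
ft_force: [0.2, 0.5, 0.2]
finger_gap: 0.0564
grasp_force: 0.0
```

Request:
{"op": "carry_out", "data": {
  "moves": [
    [[0.6,0,0,0,0],[0,0,0,0,0],[0,0,0,0,0],[0,0,0,0,0],[0,0,0,0,0]]
  ]
}}

```text
t: 16.02
ee_pos: [0.4108, -0.235, 0.0073]
eef_rot: [0.791, 3.038, -0.002]
ft_force: [0.2, 0.2, 0.1]
finger_gap: 0.0331
grasp_force: 0.0
```

Request:
{"op": "carry_out", "data": {
  "moves": [
    [[0,0,0,0,0],[0,0,0,-0.03,0],[0,0,0,-0.07,0],[0,0,0,-0.11,0],[0,0,0,-0.14,0]]
  ]
}}

```text
t: 16.43
ee_pos: [0.4105, -0.2348, 0.1492]
eef_rot: [0.791, 3.037, -0.002]
ft_force: [0.7, -1.1, -0.3]
finger_gap: 0.0216
grasp_force: 19.9
```

```bash
python3 - <<'E'
from h import *
s=manip.get_state();print(s["ee_pos"],s["finger_gap"],goto(case(-.06,.025,.15),np.pi+cyaw))
im,c=shot("wrist","w8"); hsv=cv2.cvtColor(im,cv2.COLOR_RGB2HSV); H,S,V=[hsv[...,i].astype(int) for i in range(3)]
z=s["ee_pos"][2]+.015
for b in blobs((H>5)&(H<22)&(S>120),400,c,z): print([np.round(x,3) for x in b])
E
```

```text
[ 0.4104916  -0.2348141   0.14921568] 0.02161481343127984 (array([ 0.0277,  0.309 , -0.0011]), np.float64(-0.717))
[array([ 495.789, -299.103]), np.float64(232.065), np.float64(15.726), np.float64(1.061), array([292.76 , 472.231])]
[array([ 448.687, -290.52 ]), np.float64(47.774), np.float64(6.752), np.float64(-0.566), array([262.57 , 403.297])]
[array([ 477.191, -238.96 ]), np.float64(48.371), np.float64(6.715), np.float64(-0.455), array([371.477, 404.554])]
[array([ 420.375, -241.798]), np.float64(53.237), np.float64(20.794), np.float64(-0.575), array([314.956, 323.147])]
[array([ 377.936, -292.827]), np.float64(29.625), np.float64(15.35), np.float64(-0.249), array([186.622, 303.822])]
```

Request:
{"op": "carry_out", "data": {
  "moves": [
    [[0,0.004,0.04,0,0],[0,0.008,0.08,0,0],[0,0.012,0.12,0,0],[0,0.016,0.16,0,0],[0,0.018,0.2,0,0]]
  ]
}}

```text
t: 16.9
ee_pos: [0.4918, -0.0491, 0.146]
eef_rot: [0.793, 3.04, 0.0]
ft_force: [0.6, -0.8, -0.6]
finger_gap: 0.0212
grasp_force: 19.9
```

Request:
{"op": "carry_out", "data": {
  "moves": [
    [[0,0.002,0.025,0,-0.12],[0,0.004,0.05,0,-0.24],[0,0.007,0.075,0,-0.36],[0,0.01,0.109,0,-0.48],[0,0.01,0.109,0,-0.6]]
  ]
}}

```text
t: 17.32
ee_pos: [0.5377, 0.0538, 0.1461]
eef_rot: [-0.157, 3.136, 0.004]
ft_force: [-0.8, 0.6, 0.4]
finger_gap: 0.0216
grasp_force: 19.9
```

Request:
{"op": "carry_out", "data": {
  "moves": [
    [[0,0,0,0,-0.117],[0,0,0,0,-0.117],[0,0,0,0,-0.117],[0,0,0,0,-0.117],[0,0,0,0,-0.117]]
  ]
}}

```text
t: 17.73
ee_pos: [0.536, 0.0487, 0.1459]
eef_rot: [0.321, -3.125, -0.0]
ft_force: [-0.2, 0.6, -0.7]
finger_gap: 0.0216
grasp_force: 19.9
```

```bash
python3 - <<'E'
from h import *
print(incase(manip.get_state()["ee_pos"]),goto(case(-.035,.025,.065),np.pi+cyaw))
im,c=shot("wrist","w9"); im2,c2=shot("top","t9")
a=cv2.resize(im[:,:,::-1],(480,360)); k=im2[170:290,250:410,::-1]
cv2.imwrite("pics/c9.png",np.vstack([a,cv2.resize(k,(480,360),interpolation=cv2.INTER_CUBIC)])[:600])
print("rib ends at front wall y=-50,0,50, px/full:",proj(c,[case(-.07,y,.047) for y in(-.05,0,.05)]).round(0).tolist(),proj(c2,[case(-.07,y,.047) for y in(-.05,0,.05)]).round(0).tolist())
E
```

```text
[-0.06104813  0.02551454  0.14590028] (array([-0.0261, -0.0005,  0.0809]), np.float64(-0.002))
rib ends at front wall y=-50,0,50, px/full: [[223.0, 230.0], [286.0, 230.0], [349.0, 230.0]] [[351.0, 250.0], [331.0, 255.0], [310.0, 260.0]]
```

View pics/c9.png

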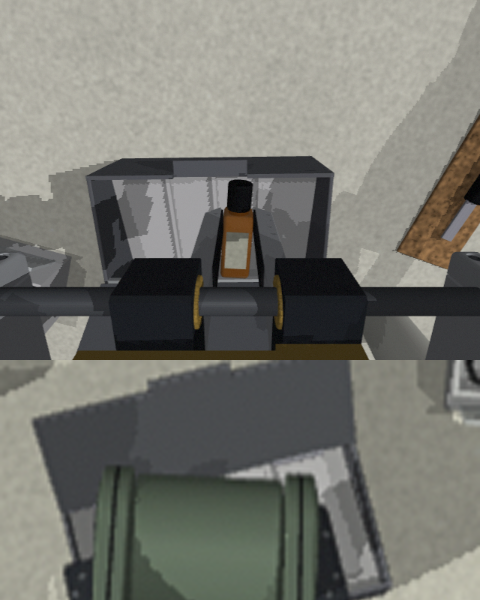

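Ribs seen at full-scale ≈(223,240), (280,240), (349,240), as predicted; bottle sits over the lane y=25. Insert.

Request:
{"op": "carry_out", "data": {
  "moves": [
    [[0,-0.018,0,0.004,0],[0,-0.026,0,0.02,0],[0,-0.026,0,0.05,0],[0,-0.026,0,0.08,0],[0,-0.026,0,0.092,0]]
  ]
}}

```text
t: 18.25
ee_pos: [0.5602, 0.0547, 0.0511]
eef_rot: [0.322, -3.122, -0.002]
ft_force: [-0.2, 1.5, 20.7]
finger_gap: 0.0216
grasp_force: 20.1
```

Request:
{"op": "carry_out", "data": {
  "moves": [
    [[0,-0.01,0,0.002,0],[0,-0.02,0,0.004,0],[0,-0.03,0,0.006,0],[0,-0.038,0,0.008,0],[0,-0.042,0,0.01,0]]
  ]
}}

```text
t: 18.67
ee_pos: [0.6049, 0.0632, 0.0449]
eef_rot: [-0.324, 3.122, -0.0]
ft_force: [0.5, -0.3, -0.2]
finger_gap: 0.0212
grasp_force: 20.0
```

```bash
python3 - <<'E'
from h import *
s=manip.get_state();print(incase(s["ee_pos"]),s["ft_force"],s["finger_gap"])
E
```

```text
[0.00935993 0.02552895 0.04487114] [ 0.46889136 -0.25755526 -0.22166116] 0.021246750908795485
```

Request:
{"op": "carry_out", "data": {
  "moves": [
    [[0.36,0,0,0,0],[0.36,0,0,0,0],[0.36,0,0,0,0],[0.36,0,0,0,0],[0.36,0,0,0,0]]
  ]
}}

```text
t: 19.08
ee_pos: [0.6025, 0.0631, 0.0442]
eef_rot: [-0.325, 3.125, -0.0]
ft_force: [-0.8, -0.7, -0.4]
finger_gap: 0.0339
grasp_force: 0.0
```

Request:
{"op": "carry_out", "data": {
  "moves": [
    [[0.36,0,0,-0.02,0],[0.36,0,0,-0.05,0],[0.36,0.02,0,-0.055,0],[0.2,0.045,0,-0.055,0],[0,0.061,0,-0.055,0]]
  ]
}}

```text
t: 19.5
ee_pos: [0.5419, 0.0503, 0.1]
eef_rot: [-0.325, 3.124, -0.001]
ft_force: [0.2, 0.2, -0.7]
finger_gap: 0.0236
grasp_force: 0.0
```

Request:
{"op": "carry_out", "data": {
  "moves": [
    [[0,0,0,0,0],[0,0,0,0,0],[0,0,0,0,0],[0,0,0,0,0],[0,0,0,0,0]]
  ]
}}

```text
t: 19.92
ee_pos: [0.544, 0.0506, 0.099]
eef_rot: [-0.325, 3.124, -0.0]
ft_force: [0.3, -0.5, 0.5]
finger_gap: 0.0005
grasp_force: 0.0
```

```bash
python3 - <<'E'
from h import *
s=manip.get_state();print(incase(s["ee_pos"]),s["ft_force"],s["finger_gap"])
im,c=shot("wrist","w10"); cv2.imwrite("pics/c10.png",im[:,:,::-1])
im,c=shot("side","s10"); cv2.imwrite("pics/s10.png",im[:,:,::-1])
print(proj(c,[case(0,.025,.04),case(.072,.025,.023)]))
E
```

```text
[-0.0528542   0.02576114  0.09898295] [ 0.2643293  -0.48782547  0.49062509] 0.00048772278221358845
[[329.56604816 248.08338194]
 [355.58487483 247.21254138]]
```

View pics/c10.png

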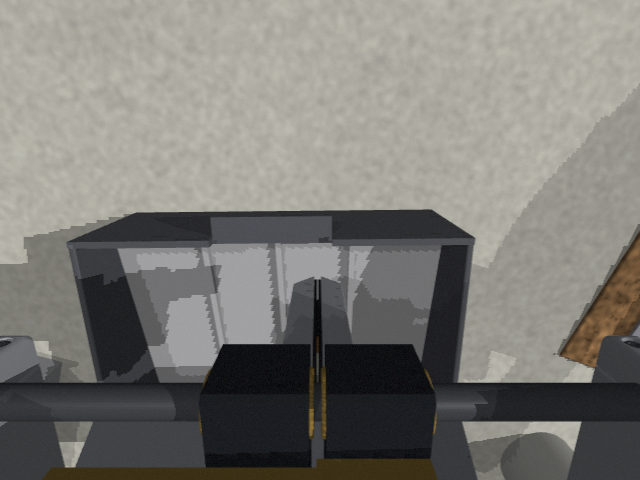

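The fingers (tips ≈(318,280)) stand over the lane ahead of the bottle, which is hidden behind them. Lower and push.

Request:
{"op": "carry_out", "data": {
  "moves": [
    [[0,0,0,0.025,0],[0,0,0,0.045,0],[0,0,0,0.055,0],[0,0,0,0.055,0],[0,0,0,0.055,0]]
  ]
}}

```text
t: 20.43
ee_pos: [0.543, 0.0506, 0.0438]
eef_rot: [0.325, -3.124, -0.0]
ft_force: [-1.3, -0.4, -0.2]
finger_gap: 0.0007
grasp_force: 0.0
```

Request:
{"op": "carry_out", "data": {
  "moves": [
    [[0,-0.009,0,0.001,0],[0,-0.018,0,0.002,0],[0,-0.026,0,0.004,0],[0,-0.032,0,0.005,0],[0,-0.037,0,0.006,0]]
  ]
}}

```text
t: 20.85
ee_pos: [0.5806, 0.0584, 0.0383]
eef_rot: [-0.325, 3.124, -0.0]
ft_force: [-0.8, -0.6, 0.2]
finger_gap: 0.0003
grasp_force: 0.2
```

Request:
{"op": "carry_out", "data": {
  "moves": [
    [[0,-0.003,0,0,0],[0,-0.005,0,0,0],[0,-0.007,0,0,0],[0,-0.008,0,0,0],[0,-0.009,0,0,0]]
  ]
}}

```text
t: 21.27
ee_pos: [0.5879, 0.0601, 0.0379]
eef_rot: [0.325, -3.124, -0.0]
ft_force: [-0.5, 0.1, -0.3]
finger_gap: 0.0006
grasp_force: 0.5
```

```bash
python3 - <<'E'
from h import *
s=manip.get_state();print(incase(s["ee_pos"]),s["ft_force"],s["finger_gap"])
E
```

```text
[-0.00798269  0.02594617  0.03787957] [-0.5394384   0.05257313 -0.26157332] 0.0005939138104700026
```

Request:
{"op": "carry_out", "data": {
  "moves": [
    [[0,-0.001,0,0,0],[0,-0.002,0,0,0],[0,-0.003,0,0,0],[0,-0.004,0,0,0],[0,-0.004,0,0,0]]
  ]
}}

```text
t: 21.68
ee_pos: [0.5884, 0.0602, 0.0376]
eef_rot: [0.325, -3.117, 0.001]
ft_force: [-9.2, -2.6, 6.5]
finger_gap: 0.0005
grasp_force: 5.0
```

Request:
{"op": "carry_out", "data": {
  "moves": [
    [[0,-0.001,0,0,0],[0,-0.002,0,0,0],[0,-0.003,0,0,0],[0,-0.004,0,0,0],[0,-0.004,0,0,0]]
  ]
}}

```text
t: 22.1
ee_pos: [0.5887, 0.0602, 0.0375]
eef_rot: [0.325, -3.108, 0.002]
ft_force: [-16.5, -5.5, 13.6]
finger_gap: 0.0004
grasp_force: 9.9
```

```bash
python3 - <<'E'
from h import *
s=manip.get_state();print(incase(s["ee_pos"]),s["ft_force"],s["finger_gap"])
E
```

```text
[-0.00715221  0.02594105  0.03748521] [-16.5230469   -5.54840096  13.60034704] 0.00040501355501337355
```

Request:
{"op": "carry_out", "data": {
  "moves": [
    [[0,0.01,0,0,0],[0,0.03,0,-0.01,0],[0,0.04,0,-0.04,0],[0.6,0.05,0,-0.08,0],[0.6,0.05,0,-0.115,0]]
  ]
}}

```text
t: 22.52
ee_pos: [0.545, 0.0514, 0.1537]
eef_rot: [0.324, -3.123, -0.001]
ft_force: [1.4, 0.4, 0.3]
finger_gap: 0.0104
grasp_force: 0.0
```

Request:
{"op": "carry_out", "data": {
  "moves": [
    [[0.6,0.01,-0.04,0,0],[0.6,0.02,-0.08,0,0],[0.6,0.03,-0.12,0,0],[0.6,0.04,-0.16,0,0],[0.6,0.05,-0.2,0,0]]
  ]
}}

```text
t: 22.93
ee_pos: [0.5395, -0.1564, 0.1537]
eef_rot: [-0.325, 3.122, -0.001]
ft_force: [0.9, -0.9, 0.3]
finger_gap: 0.0435
grasp_force: 0.0
```

```bash
cat >> h.py <<'E'
def grip(body,yaw,z=.007):
    b=np.array(body)/1000; return goto([*(b-.015*np.array([np.cos(yaw),np.sin(yaw)])),z],np.pi+yaw)
def home(name):
    """amber in the case, top and side views: farthest rows"""
    im,c=shot("top",name); hsv=cv2.cvtColor(im,cv2.COLOR_RGB2HSV); H,S,V=[hsv[...,i].astype(int) for i in range(3)]
    m=np.zeros(V.shape,np.uint8); cv2.fillConvexPoly(m,proj(c,[case(x,y,.08) for x,y in((-.076,-.112),(-.076,.112),(.07,.112),(.07,-.112))]).astype(int),1)
    for k in cv2.findContours((m>0).astype(np.uint8)*((V<60)|((H>5)&(H<22)&(S>100))).astype(np.uint8),cv2.RETR_EXTERNAL,cv2.CHAIN_APPROX_NONE)[0]:
        if cv2.contourArea(k)>15: w=ray(c,k[:,0],.04); q=np.array([incase(p) for p in w]); print("in case x",q[:,0].min().round(3),q[:,0].max().round(3),"y",q[:,1].mean().round(3),cv2.contourArea(k))
E
python3 - <<'E'
from h import *
s=manip.get_state(); print(s["ee_pos"]); bottles("t11"); home("t11b")
print(grip((411.3,-377.4),-.235,.11),grip((532,-346),.15,.11))
E
```

```text
[ 0.53951244 -0.15640739  0.15365813]
body [ 411.4 -376.8] LW 54.1 25.2 rect -0.248 cap [ 376.4 -369.4] yaw -0.209 d 35.8 px [500. 302.]
body [ 516.3 -346.1] LW 27.4 21.6 rect 1.073 cap [ 497.7 -352.3] yaw 0.323 d 19.6 px [485. 258.]
body [626.7  69.5] LW 20.4 16.2 rect -1.317 cap [610.   66.3] yaw 0.19 d 17.0 px [309. 217.]
in case x 0.001 0.04 y 0.027 93.5
(array([ 0.1825, -0.1803,  0.044 ]), np.float64(0.435)) (array([ 0.0594, -0.1791,  0.0443]), np.float64(0.05))
```

Request:
{"op": "carry_out", "data": {
  "moves": [
    [[0.6,0.029,-0.029,0,0],[0.6,0.058,-0.057,0,0],[0.6,0.087,-0.086,0,0],[0.6,0.116,-0.115,0,0],[0.6,0.145,-0.143,0,0]]
  ]
}}

```text
t: 23.45
ee_pos: [0.4263, -0.3252, 0.1533]
eef_rot: [-0.326, 3.123, -0.001]
ft_force: [1.2, -0.6, -1.0]
finger_gap: 0.0559
grasp_force: 0.0
```

Request:
{"op": "carry_out", "data": {
  "moves": [
    [[0.6,0.028,-0.028,0.01,0.12],[0.6,0.0375,-0.0375,0.02,0.24],[0.6,0.0375,-0.0375,0.03,0.36],[0.6,0.0375,-0.0375,0.044,0.435],[0.6,0.0375,-0.0375,0.044,0.435]]
  ]
}}

```text
t: 23.87
ee_pos: [0.3965, -0.367, 0.1064]
eef_rot: [-0.36, -3.118, -0.006]
ft_force: [-0.5, 0.0, -0.1]
finger_gap: 0.0563
grasp_force: 0.0
```

```bash
cat >> h.py <<'E'
def wb(name):
    s=manip.get_state(); im,c=shot("wrist",name); hsv=cv2.cvtColor(im,cv2.COLOR_RGB2HSV); H,S,V=[hsv[...,i].astype(int) for i in range(3)]
    for b in blobs(cv2.morphologyEx(((H>5)&(H<22)&(S>120)).astype(np.uint8),cv2.MORPH_CLOSE,np.ones((5,5))),400,c,.02): print("w",[np.round(x,3) for x in b])
    for b in blobs((V<45),300,c,.02):
        if b[1]<35: print("cap",[np.round(x,3) for x in b])
E
python3 - <<'E'
from h import *
print(grip((411.4,-376.8),-.23)); print(manip.get_state()["ee_pos"]); wb("w12")
E
```

```text
(array([-0.002 , -0.0065,  0.0993]), np.float64(0.0))
[ 0.39653947 -0.3670088   0.10635261]
w [array([ 624.922, -354.158]), np.float64(374.641), np.float64(25.172), np.float64(1.336), array([385.318, 472.101])]
w [array([ 568.015, -286.616]), np.float64(83.75), np.float64(21.296), np.float64(-0.078), array([451.516, 403.947])]
w [array([ 513.002, -514.701]), np.float64(80.555), np.float64(22.113), np.float64(-0.369), array([182.891, 403.339])]
w [array([ 515.365, -353.253]), np.float64(32.239), np.float64(21.746), np.float64(0.143), array([366.443, 369.547])]
w [array([ 410.525, -381.933]), np.float64(56.621), np.float64(20.499), np.float64(-0.251), array([302.652, 265.444])]
cap [array([ 493.054, -356.212]), np.float64(29.191), np.float64(16.847), np.float64(0.162), array([356.354, 349.165])]
cap [array([ 375.101, -372.968]), np.float64(22.472), np.float64(16.034), np.float64(-0.233), array([303.385, 220.385])]
```

Request:
{"op": "carry_out", "data": {
  "moves": [
    [[0.6,0,0,0.02,0],[0.6,0,0,0.04,0],[0.6,0,0,0.05,0],[0.6,0,0,0.05,0],[0.6,0,0,0.05,0]]
  ]
}}

```text
t: 24.33
ee_pos: [0.398, -0.3684, 0.0592]
eef_rot: [-0.355, -3.121, -0.0]
ft_force: [0.3, 0.5, 0.4]
finger_gap: 0.0565
grasp_force: 0.0
```

```bash
python3 - <<'E'
from h import *
wb("w13");print(manip.get_state()["ee_pos"],grip((410.8,-381),-.245))
E
```

```text
w [array([ 572.451, -354.328]), np.float64(309.33), np.float64(20.787), np.float64(1.344), array([386.08 , 472.129])]
w [array([ 523.507, -297.946]), np.float64(65.621), np.float64(18.936), np.float64(-0.034), array([451.627, 402.686])]
w [array([ 482.114, -488.019]), np.float64(69.329), np.float64(17.168), np.float64(-0.423), array([182.469, 404.76 ])]
w [array([ 409.657, -381.924]), np.float64(59.219), np.float64(21.009), np.float64(-0.251), array([302.329, 285.744])]
cap [array([ 374.64 , -372.861]), np.float64(22.794), np.float64(16.533), np.float64(-0.228), array([302.807, 233.532])]
[ 0.39847183 -0.36913985  0.05995115] (array([ 0.0004, -0.0085,  0.053 ]), np.float64(0.018))
```

Request:
{"op": "carry_out", "data": {
  "moves": [
    [[0.6,0,-0.009,0.01,0.018],[0.6,0,-0.009,0.025,0.018],[0.6,0,-0.009,0.045,0.018],[0.6,0,-0.009,0.053,0.018],[0.6,0,-0.009,0.053,0.018]]
  ]
}}

```text
t: 24.8
ee_pos: [0.3944, -0.3766, 0.004]
eef_rot: [-0.386, -3.115, -0.004]
ft_force: [-0.8, -0.3, 0.2]
finger_gap: 0.0562
grasp_force: 0.0
```

Request:
{"op": "carry_out", "data": {
  "moves": [
    [[0,0,0,0,0],[0,0,0,0,0],[0,0,0,0,0],[0,0,0,0,0],[0,0,0,0,0]]
  ]
}}

```text
t: 25.22
ee_pos: [0.3961, -0.3781, 0.0068]
eef_rot: [0.385, 3.117, -0.002]
ft_force: [0.3, -0.2, -0.2]
finger_gap: 0.0264
grasp_force: 0.0
```

Request:
{"op": "carry_out", "data": {
  "moves": [
    [[0,0,0,0,0],[0,0,0,-0.03,0],[0,0,0,-0.07,0],[0,0,0,-0.11,0],[0,0,0,-0.14,0]]
  ]
}}

```text
t: 25.63
ee_pos: [0.3962, -0.3783, 0.1492]
eef_rot: [0.385, 3.116, -0.003]
ft_force: [0.8, -0.7, -0.1]
finger_gap: 0.0221
grasp_force: 20.0
```

```bash
python3 - <<'E'
from h import *
s=manip.get_state();print(s["ee_pos"],s["finger_gap"],goto(case(-.035,-.025,.147),np.pi+cyaw))
E
```

```text
[ 0.3962384  -0.37825304  0.14918967] 0.022067985474260546 (array([-0.0772,  0.4141,  0.0016]), np.float64(-0.453))
```

Request:
{"op": "carry_out", "data": {
  "moves": [
    [[0,-0.006,0.038,0,0],[0,-0.013,0.077,0,0],[0,-0.02,0.115,0,0],[0,-0.027,0.154,0,0],[0,-0.034,0.193,0,0]]
  ]
}}

```text
t: 26.05
ee_pos: [0.4759, -0.197, 0.1463]
eef_rot: [0.386, 3.117, -0.0]
ft_force: [0.5, 0.1, -0.0]
finger_gap: 0.0214
grasp_force: 20.0
```

Request:
{"op": "carry_out", "data": {
  "moves": [
    [[0,-0.006,0.038,0,-0.11],[0,-0.013,0.077,0,-0.22],[0,-0.02,0.115,0,-0.33],[0,-0.027,0.154,0,-0.44],[0,-0.034,0.193,0,-0.453]]
  ]
}}

```text
t: 26.47
ee_pos: [0.5559, -0.0177, 0.1461]
eef_rot: [-0.331, 3.124, -0.0]
ft_force: [0.6, -0.1, -0.2]
finger_gap: 0.022
grasp_force: 20.0
```

```bash
python3 - <<'E'
from h import *
s=manip.get_state();print(incase(s["ee_pos"]),s["finger_gap"],goto(case(-.035,-.025,.147),np.pi+cyaw))
E
```

```text
[-0.05527377 -0.04360166  0.14613055] 0.02197428854944604 (array([-0.0204,  0.0185, -0.0009]), np.float64(0.004))
```

Request:
{"op": "carry_out", "data": {
  "moves": [
    [[0,-0.02,0.0185,0,0.004],[0,-0.02,0.0185,0,0.004],[0,-0.02,0.0185,0.03,0.004],[0,-0.02,0.0185,0.065,0.004],[0,-0.02,0.0185,0.088,0.004]]
  ]
}}

```text
t: 26.88
ee_pos: [0.5698, 0.0024, 0.0558]
eef_rot: [0.319, -3.123, -0.0]
ft_force: [-1.3, 0.2, -0.7]
finger_gap: 0.0219
grasp_force: 20.0
```

Request:
{"op": "carry_out", "data": {
  "moves": [
    [[0,-0.008,0,0,0],[0,-0.018,0,0.002,0],[0,-0.028,0,0.006,0],[0,-0.037,0,0.01,0],[0,-0.042,0,0.013,0]]
  ]
}}

```text
t: 27.3
ee_pos: [0.616, 0.0108, 0.0469]
eef_rot: [-0.318, 3.121, -0.002]
ft_force: [-0.9, -0.1, -0.2]
finger_gap: 0.022
grasp_force: 20.0
```

```bash
python3 - <<'E'
from h import *
s=manip.get_state();print(incase(s["ee_pos"]),s["ft_force"],s["finger_gap"])
E
```

```text
[ 0.00941843 -0.02802157  0.04685444] [-0.87294475 -0.07149856 -0.1966694 ] 0.0220044238399969
```

Request:
{"op": "carry_out", "data": {
  "moves": [
    [[0.36,0,0,0,0],[0.36,0,0.001,0,0],[0.36,0,0.001,0,0],[0.36,0,0.001,0,0],[0.36,0,0.001,0,0]]
  ]
}}

```text
t: 27.72
ee_pos: [0.612, 0.012, 0.0452]
eef_rot: [-0.319, 3.125, -0.0]
ft_force: [-1.1, 0.3, -0.5]
finger_gap: 0.0336
grasp_force: 0.0
```

Request:
{"op": "carry_out", "data": {
  "moves": [
    [[0.36,0,0,-0.02,0],[0.36,0,0,-0.05,0],[0.36,0.02,0,-0.055,0],[0.2,0.045,0,-0.055,0],[0,0.061,0,-0.055,0]]
  ]
}}

```text
t: 28.13
ee_pos: [0.5514, -0.0006, 0.101]
eef_rot: [-0.319, 3.125, -0.001]
ft_force: [-1.0, 0.3, -0.3]
finger_gap: 0.024
grasp_force: 0.0
```

Request:
{"op": "carry_out", "data": {
  "moves": [
    [[0,0,0,0,0],[0,0,0,0,0],[0,0,0,0,0],[0,0,0,0,0],[0,0,0,0,0]]
  ]
}}

```text
t: 28.55
ee_pos: [0.5534, -0.0003, 0.1]
eef_rot: [-0.319, 3.125, -0.0]
ft_force: [1.3, 0.5, -0.8]
finger_gap: 0.0006
grasp_force: 0.0
```

Request:
{"op": "carry_out", "data": {
  "moves": [
    [[0,0,0,0.025,0],[0,0,0,0.045,0],[0,0,0,0.056,0],[0,0,0,0.056,0],[0,0,0,0.056,0]]
  ]
}}

```text
t: 28.97
ee_pos: [0.5526, -0.0002, 0.0435]
eef_rot: [0.319, -3.124, -0.001]
ft_force: [-0.3, 0.0, -0.2]
finger_gap: 0.0008
grasp_force: 0.0
```

Request:
{"op": "carry_out", "data": {
  "moves": [
    [[0,-0.009,0,0.001,0],[0,-0.018,0,0.002,0],[0,-0.026,0,0.004,0],[0,-0.032,0,0.005,0],[0,-0.037,0,0.006,0]]
  ]
}}

```text
t: 29.38
ee_pos: [0.59, 0.0073, 0.0382]
eef_rot: [-0.319, 3.125, -0.0]
ft_force: [-0.9, 0.1, 0.2]
finger_gap: 0.0005
grasp_force: 0.2
```

Request:
{"op": "carry_out", "data": {
  "moves": [
    [[0,-0.003,0,0,0],[0,-0.005,0,0,0],[0,-0.007,0,0,0],[0,-0.008,0,0,0],[0,-0.009,0,0,0]]
  ]
}}

```text
t: 29.8
ee_pos: [0.5974, 0.009, 0.0379]
eef_rot: [0.319, -3.125, -0.0]
ft_force: [0.4, 0.2, 0.1]
finger_gap: 0.0002
grasp_force: 0.1
```

Request:
{"op": "carry_out", "data": {
  "moves": [
    [[0,-0.001,0,0,0],[0,-0.002,0,0,0],[0,-0.003,0,0,0],[0,-0.003,0,0,0],[0,-0.003,0,0,0]]
  ]
}}

```text
t: 30.22
ee_pos: [0.5995, 0.0094, 0.0378]
eef_rot: [0.319, -3.123, 0.0]
ft_force: [-4.6, -1.0, 2.0]
finger_gap: 0.0002
grasp_force: 1.9
```

```bash
python3 - <<'E'
from h import *
s=manip.get_state();print(incase(s["ee_pos"]),s["ft_force"],s["finger_gap"])
E
```

```text
[-0.00697469 -0.02606049  0.03777732] [-4.56357176 -0.98440538  1.96251916] 0.0002123160696888427
```

Request:
{"op": "carry_out", "data": {
  "moves": [
    [[0,0.01,0,0,0],[0,0.03,0,-0.01,0],[0,0.04,0,-0.04,0],[0.6,0.05,0,-0.08,0],[0.6,0.05,0,-0.115,0]]
  ]
}}

```text
t: 30.63
ee_pos: [0.5498, -0.0004, 0.1537]
eef_rot: [0.318, -3.124, -0.001]
ft_force: [1.3, 0.4, 0.6]
finger_gap: 0.0104
grasp_force: 0.0
```

Request:
{"op": "carry_out", "data": {
  "moves": [
    [[0.6,0.008,-0.03,0,0],[0.6,0.016,-0.06,0,0],[0.6,0.024,-0.09,0,0],[0.6,0.032,-0.12,0,0],[0.6,0.05,-0.15,0,0]]
  ]
}}

```text
t: 31.05
ee_pos: [0.5346, -0.159, 0.1538]
eef_rot: [-0.32, 3.121, -0.002]
ft_force: [-0.8, -0.2, 0.4]
finger_gap: 0.0432
grasp_force: 0.0
```

```bash
python3 - <<'E'
from h import *
s=manip.get_state(); print(s["ee_pos"]); bottles("t14"); home("t14b")
print(grip((532.5,-349),.14,.11))
E
```

```text
[ 0.53461312 -0.15897867  0.15379992]
body [ 513.1 -348.5] LW 24.5 14.8 rect -1.458 cap [ 497.7 -352.3] yaw 0.238 d 15.9 px [486. 259.]
body [627.6  69.7] LW 20.4 18.3 rect -1.279 cap [610.  66.] yaw 0.204 d 17.9 px [309. 217.]
body [638.1  18.2] LW 21.6 19.4 rect 1.543 cap [621.7  13.8] yaw 0.263 d 16.9 px [330. 211.]
in case x 0.001 0.04 y 0.027 93.5
in case x 0.002 0.042 y -0.024 92.5
(array([ 0.0518, -0.1823,  0.0438]), np.float64(0.058))
```

Request:
{"op": "carry_out", "data": {
  "moves": [
    [[0.6,0.01,-0.036,0,0.03],[0.6,0.02,-0.073,0,0.058],[0.6,0.03,-0.11,0.01,0.058],[0.6,0.04,-0.147,0.02,0.058],[0.6,0.052,-0.182,0.03,0.058]]
  ]
}}

```text
t: 31.57
ee_pos: [0.5198, -0.3477, 0.1232]
eef_rot: [-0.229, 3.131, -0.002]
ft_force: [0.3, -0.4, -0.6]
finger_gap: 0.0562
grasp_force: 0.0
```

Request:
{"op": "carry_out", "data": {
  "moves": [
    [[0.6,0,0,0.03,0],[0.6,0,0,0.05,0],[0.6,0,0,0.064,0],[0.6,0,0,0.064,0],[0.6,0,0,0.064,0]]
  ]
}}

```text
t: 31.98
ee_pos: [0.5186, -0.3453, 0.0581]
eef_rot: [0.228, -3.133, -0.002]
ft_force: [0.2, 0.2, -0.1]
finger_gap: 0.0564
grasp_force: 0.0
```

```bash
python3 - <<'E'
from h import *
wb("w15");print(manip.get_state()["ee_pos"],grip((531.5,-350),.14))
E
```

```text
w [array([ 674.544, -269.203]), np.float64(307.891), np.float64(20.69), np.float64(-1.428), array([385.907, 472.007])]
w [array([ 609.398, -235.391]), np.float64(65.04), np.float64(17.285), np.float64(0.331), array([451.396, 402.743])]
w [array([ 636.529, -425.875]), np.float64(65.55), np.float64(16.834), np.float64(-0.043), array([183.017, 402.083])]
w [array([ 533.494, -351.072]), np.float64(55.46), np.float64(21.133), np.float64(0.124), array([305.967, 285.81 ])]
cap [array([ 496.337, -356.322]), np.float64(22.6), np.float64(16.337), np.float64(0.145), array([306.183, 231.312])]
[ 0.51952218 -0.34607144  0.05956642] (array([ 0.0038, -0.0055,  0.0526]), np.float64(0.006))
```

Request:
{"op": "carry_out", "data": {
  "moves": [
    [[0.6,0.0025,-0.0065,0.01,0.006],[0.6,0.0025,-0.0065,0.025,0.006],[0.6,0.0025,-0.0065,0.045,0.006],[0.6,0.0025,-0.0065,0.0525,0.006],[0.6,0.0025,-0.0065,0.0525,0.006]]
  ]
}}

```text
t: 32.45
ee_pos: [0.5159, -0.3521, 0.0047]
eef_rot: [0.218, -3.132, -0.004]
ft_force: [-0.3, 0.3, -0.1]
finger_gap: 0.0563
grasp_force: 0.0
```

Request:
{"op": "carry_out", "data": {
  "moves": [
    [[0,0,0,0,0],[0,0,0,0,0],[0,0,0,0,0],[0,0,0,0,0],[0,0,0,0,0]]
  ]
}}

```text
t: 32.87
ee_pos: [0.5176, -0.3536, 0.0074]
eef_rot: [-0.218, 3.133, -0.002]
ft_force: [0.1, -0.7, -0.1]
finger_gap: 0.0266
grasp_force: 0.0
```

Request:
{"op": "carry_out", "data": {
  "moves": [
    [[0,0,0,0,0],[0,0,0,-0.03,0],[0,0,0,-0.07,0],[0,0,0,-0.11,0],[0,0,0,-0.14,0]]
  ]
}}

```text
t: 33.28
ee_pos: [0.5178, -0.3537, 0.1499]
eef_rot: [-0.218, 3.132, -0.004]
ft_force: [1.5, -1.3, 0.3]
finger_gap: 0.0217
grasp_force: 20.0
```

```bash
python3 - <<'E'
from h import *
s=manip.get_state();print(s["ee_pos"],s["finger_gap"],goto(case(-.035,-.078,.147),np.pi+cyaw))
E
```

```text
[ 0.51780918 -0.35372506  0.14986191] 0.021686736128379732 (array([-0.1069,  0.2945,  0.0024]), np.float64(-0.068))
```

Request:
{"op": "carry_out", "data": {
  "moves": [
    [[0,-0.013,0.036,0,0],[0,-0.026,0.072,0,0],[0,-0.039,0.108,0,0],[0,-0.052,0.144,0,0],[0,-0.065,0.18,0,0]]
  ]
}}

```text
t: 33.7
ee_pos: [0.5564, -0.1642, 0.1467]
eef_rot: [-0.217, 3.134, -0.0]
ft_force: [1.1, 0.3, -1.0]
finger_gap: 0.0217
grasp_force: 20.0
```

Request:
{"op": "carry_out", "data": {
  "moves": [
    [[0,-0.013,0.036,0,-0.03],[0,-0.026,0.072,0,-0.068],[0,-0.042,0.1145,0,-0.068],[0,-0.042,0.1145,0,-0.068],[0,-0.042,0.1145,0,-0.068]]
  ]
}}

```text
t: 34.12
ee_pos: [0.5823, -0.0439, 0.1465]
eef_rot: [0.332, -3.124, -0.0]
ft_force: [-0.4, -0.1, -1.2]
finger_gap: 0.0216
grasp_force: 20.0
```

```bash
python3 - <<'E'
from h import *
s=manip.get_state();print(incase(s["ee_pos"]),s["finger_gap"],goto(case(-.035,-.077,.147),np.pi+cyaw))
E
```

```text
[-0.03481433 -0.07467616  0.14647071] 0.021623297320186096 (array([ 0.0002, -0.0023, -0.0005]), np.float64(0.005))
```

Request:
{"op": "carry_out", "data": {
  "moves": [
    [[0,0,-0.001,0.01,0.005],[0,0,-0.001,0.03,0.005],[0,0,-0.001,0.055,0.005],[0,0,-0.001,0.075,0.005],[0,0,-0.001,0.089,0.005]]
  ]
}}

```text
t: 34.53
ee_pos: [0.5802, -0.0495, 0.0543]
eef_rot: [0.312, -3.122, -0.001]
ft_force: [0.1, 0.8, -0.8]
finger_gap: 0.0216
grasp_force: 20.0
```

Request:
{"op": "carry_out", "data": {
  "moves": [
    [[0,-0.008,0,0,0],[0,-0.018,0,0.002,0],[0,-0.028,0,0.006,0],[0,-0.037,0,0.01,0],[0,-0.042,0,0.013,0]]
  ]
}}

```text
t: 34.95
ee_pos: [0.6263, -0.0394, 0.0454]
eef_rot: [-0.317, 3.122, -0.001]
ft_force: [-0.7, -0.4, 0.0]
finger_gap: 0.0217
grasp_force: 20.0
```

```bash
python3 - <<'E'
from h import *
s=manip.get_state();print(incase(s["ee_pos"]),s["ft_force"],s["finger_gap"])
E
```

```text
[ 0.00923996 -0.07933142  0.04538431] [-0.67839018 -0.44702203  0.02481273] 0.021675411495006288
```

Request:
{"op": "carry_out", "data": {
  "moves": [
    [[0.33,0,0,0,0],[0.33,0,0.001,0,0],[0.33,0,0.001,0,0],[0.33,0,0.001,0,0],[0.33,0,0.001,0,0]]
  ]
}}

```text
t: 35.37
ee_pos: [0.6232, -0.0381, 0.0448]
eef_rot: [-0.317, 3.125, -0.0]
ft_force: [-1.1, -0.7, -0.5]
finger_gap: 0.031
grasp_force: 0.0
```

Request:
{"op": "carry_out", "data": {
  "moves": [
    [[0.33,0,0,-0.02,0],[0.33,0,0,-0.05,0],[0.33,0.02,0,-0.055,0],[0.2,0.045,0,-0.055,0],[0,0.061,0,-0.055,0]]
  ]
}}

```text
t: 35.78
ee_pos: [0.5625, -0.0507, 0.1006]
eef_rot: [-0.317, 3.125, -0.001]
ft_force: [-0.3, 0.2, -0.5]
finger_gap: 0.0209
grasp_force: 0.0
```

Request:
{"op": "carry_out", "data": {
  "moves": [
    [[0,0,0,0,0],[0,0,0,0,0],[0,0,0,0,0],[0,0,0,0,0],[0,0,0,0,0]]
  ]
}}

```text
t: 36.2
ee_pos: [0.5645, -0.0503, 0.0995]
eef_rot: [-0.318, 3.125, -0.0]
ft_force: [0.3, -0.1, -0.9]
finger_gap: 0.0004
grasp_force: 0.0
```

Request:
{"op": "carry_out", "data": {
  "moves": [
    [[0,0,0,0.025,0],[0,0,0,0.045,0],[0,0,0,0.055,0],[0,0,0,0.055,0],[0,0,0,0.055,0]]
  ]
}}

```text
t: 36.62
ee_pos: [0.5637, -0.0503, 0.0442]
eef_rot: [0.317, -3.125, -0.0]
ft_force: [-0.0, 1.2, 0.3]
finger_gap: 0.0004
grasp_force: 0.0
```

Request:
{"op": "carry_out", "data": {
  "moves": [
    [[0,-0.009,0,0.001,0],[0,-0.018,0,0.002,0],[0,-0.026,0,0.004,0],[0,-0.032,0,0.005,0],[0,-0.037,0,0.006,0]]
  ]
}}

```text
t: 37.03
ee_pos: [0.6012, -0.0428, 0.0388]
eef_rot: [-0.318, 3.124, -0.001]
ft_force: [-0.3, -0.2, -0.3]
finger_gap: 0.0005
grasp_force: 0.1
```

Request:
{"op": "carry_out", "data": {
  "moves": [
    [[0,-0.003,0,0,0],[0,-0.005,0,0,0],[0,-0.007,0,0,0],[0,-0.008,0,0,0],[0,-0.009,0,0,0]]
  ]
}}

```text
t: 37.45
ee_pos: [0.6085, -0.0411, 0.0384]
eef_rot: [0.317, -3.125, -0.0]
ft_force: [0.5, -0.5, 0.1]
finger_gap: 0.0003
grasp_force: 0.0
```

Request:
{"op": "carry_out", "data": {
  "moves": [
    [[0,-0.001,0,0,0],[0,-0.002,0,0,0],[0,-0.003,0,0,0],[0,-0.003,0,0,0],[0,-0.003,0,0,0]]
  ]
}}

```text
t: 37.87
ee_pos: [0.6107, -0.0407, 0.0383]
eef_rot: [0.317, -3.124, -0.0]
ft_force: [-2.7, -1.2, 1.8]
finger_gap: 0.0
grasp_force: 1.6
```

```bash
python3 - <<'E'
from h import *
s=manip.get_state();print(incase(s["ee_pos"]),s["ft_force"],s["finger_gap"])
E
```

```text
[-0.00631568 -0.07737171  0.03828193] [-2.65879317 -1.22104438  1.77246335] 4.787441449222168e-05
```

Request:
{"op": "carry_out", "data": {
  "moves": [
    [[0,0.01,0,0,0],[0,0.03,0,-0.01,0],[0,0.04,0,-0.04,0],[0,0.06,0,-0.08,0],[0,0.09,0,-0.115,0]]
  ]
}}

```text
t: 38.28
ee_pos: [0.529, -0.0577, 0.1494]
eef_rot: [-0.318, 3.123, -0.0]
ft_force: [0.5, 0.3, 1.6]
finger_gap: 0.0005
grasp_force: 0.0
```

Request:
{"op": "carry_out", "data": {
  "moves": [
    [[0,0.01,-0.039,-0.01,0],[0,0.015,-0.078,-0.03,0],[0,0.015,-0.117,-0.05,0],[0,0.015,-0.156,-0.07,0],[0,0.01,-0.195,-0.1,0]]
  ]
}}

```text
t: 38.7
ee_pos: [0.5533, -0.2415, 0.2396]
eef_rot: [0.316, -3.126, -0.0]
ft_force: [0.6, 0.4, 0.6]
finger_gap: 0.0007
grasp_force: 0.0
```

```bash
python3 - <<'E'
from h import *
print(incase(manip.get_state()["ee_pos"])); home("t16")
im=cv2.imread("pics/t16.png"); im2,c2=shot("side","s16")
cv2.imwrite("pics/c16.png",np.hstack([cv2.resize(im,(400,300)),cv2.resize(im2[150:330,260:420,::-1],(400,300),interpolation=cv2.INTER_CUBIC)]))
E
```

```text
[-0.10380074 -0.26203639  0.23959496]
in case x 0.001 0.04 y 0.027 94.5
in case x 0.002 0.042 y -0.024 91.5
in case x 0.002 0.039 y -0.077 96.0
```

View pics/c16.png

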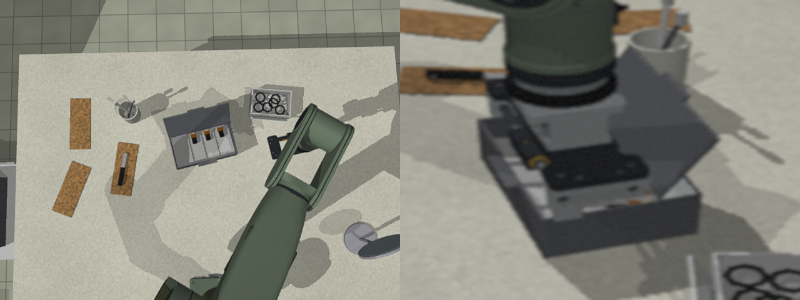

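All three caps lie at case x ≈ 1–2 mm (feet home at ~73); only the decoys remain outside. Now go behind the lid to shut it.

Request:
{"op": "carry_out", "data": {
  "moves": [
    [[0,-0.02,0.022,-0.015,0],[0,-0.045,0.05,-0.03,0],[0,-0.07,0.078,-0.03,0],[0,-0.095,0.106,-0.03,0],[0,-0.12,0.134,-0.03,0]]
  ]
}}

```text
t: 39.22
ee_pos: [0.6451, -0.0818, 0.2692]
eef_rot: [-0.317, 3.124, 0.001]
ft_force: [0.0, -0.2, 0.5]
finger_gap: 0.0004
grasp_force: 0.0
```

Request:
{"op": "carry_out", "data": {
  "moves": [
    [[0,-0.025,0.028,0,0],[0,-0.05,0.056,0,0],[0,-0.075,0.084,0,0],[0,-0.1,0.112,0,0],[0,-0.116,0.129,0,0]]
  ]
}}

```text
t: 39.63
ee_pos: [0.7326, 0.0707, 0.268]
eef_rot: [0.323, -3.125, -0.004]
ft_force: [-0.6, -0.3, -0.6]
finger_gap: 0.0008
grasp_force: 0.0
```

Request:
{"op": "carry_out", "data": {
  "moves": [
    [[0,0,0,0,0],[0,0,0,0,0],[0,0,0,0,0],[0,0,0,0,0],[0,0,0,0,0]]
  ]
}}

```text
t: 40.05
ee_pos: [0.7318, 0.064, 0.2695]
eef_rot: [-0.314, 3.126, -0.0]
ft_force: [1.5, 0.3, 0.3]
finger_gap: 0.0004
grasp_force: 0.0
```

```bash
python3 - <<'E'
from h import *
s=manip.get_state(); print(incase(s["ee_pos"]),s["q"].round(2)); 
im,c=shot("side","s17"); print(proj(c,[case(.034+.114*.505,-.116,.183),case(.034+.114*.505,.116,.183)]))
cv2.imwrite("pics/c17.png",cv2.resize(im[100:310,250:460,::-1],(500,500),interpolation=cv2.INTER_CUBIC))
E
```

```text
[1.33673503e-01 2.15538991e-04 2.69543042e-01] [-0.03  0.52  1.   -0.    1.63 -1.8 ]
[[387.15753031 233.41118573]
 [352.78463083 176.8478076 ]]
```

View pics/c17.png

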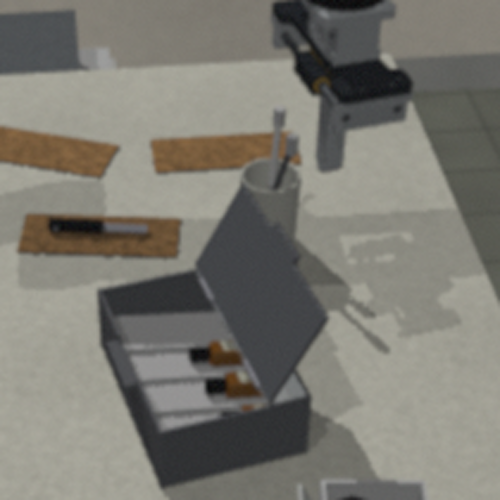

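The picture shows the lid still at ≈2.1 rad (corner at (387,234)), bottles under the deck, fingers behind the lid. Lower and sweep.

Request:
{"op": "carry_out", "data": {
  "moves": [
    [[0,0,0,0.03,0],[0,0,0,0.06,0],[0,0,0,0.09,0],[0,0,0,0.115,0],[0,0,0,0.12,0]]
  ]
}}

```text
t: 40.52
ee_pos: [0.7282, 0.0643, 0.1428]
eef_rot: [0.314, -3.115, -0.002]
ft_force: [-1.4, -0.7, -0.9]
finger_gap: 0.0004
grasp_force: 0.0
```

Request:
{"op": "carry_out", "data": {
  "moves": [
    [[0,0.015,0,0,0],[0,0.03,0,0,0],[0,0.045,0,0,0],[0,0.06,0,0,0],[0,0.075,0,0,0]]
  ]
}}

```text
t: 40.93
ee_pos: [0.6602, 0.0495, 0.1523]
eef_rot: [-0.315, 3.12, -0.001]
ft_force: [1.1, -0.2, 0.3]
finger_gap: 0.0003
grasp_force: 0.7
```

Request:
{"op": "carry_out", "data": {
  "moves": [
    [[0,0.014,0,0,0],[0,0.028,0,0,0],[0,0.042,0,0,0],[0,0.055,0,0,0],[0,0.068,0,0,0]]
  ]
}}

```text
t: 41.35
ee_pos: [0.5936, 0.036, 0.1519]
eef_rot: [-0.315, 3.12, -0.001]
ft_force: [0.7, 0.4, 0.6]
finger_gap: 0.0006
grasp_force: 0.7
```

```bash
python3 - <<'E'
from h import *
s=manip.get_state(); print(incase(s["ee_pos"]),s["ft_force"])
E
```

```text
[-0.00735639  0.00119012  0.15185362] [0.68875719 0.40358122 0.62004406]
```

Request:
{"op": "carry_out", "data": {
  "moves": [
    [[0,0.002,0,0.012,0],[0,0.004,0,0.024,0],[0,0.006,0,0.036,0],[0,0.008,0,0.046,0],[0,0.01,0,0.053,0]]
  ]
}}

```text
t: 41.77
ee_pos: [0.5817, 0.0345, 0.0939]
eef_rot: [0.317, -3.124, -0.0]
ft_force: [0.8, -1.1, 1.1]
finger_gap: 0.0005
grasp_force: 0.8
```

Request:
{"op": "carry_out", "data": {
  "moves": [
    [[0,0,0,-0.01,0],[0,0.015,0,-0.03,0],[0,0.03,0,-0.03,0],[0,0.045,0,-0.02,0],[0,0.045,0,-0.01,0]]
  ]
}}

```text
t: 42.18
ee_pos: [0.5371, 0.0256, 0.1069]
eef_rot: [-0.317, 3.126, -0.0]
ft_force: [-0.8, 0.2, 0.8]
finger_gap: 0.0004
grasp_force: 0.0
```

Request:
{"op": "carry_out", "data": {
  "moves": [
    [[0,0,0,0.006,0],[0,0,0,0.01,0],[0,0,0,0.014,0],[0,0,0,0.018,0],[0,0,0,0.02,0]]
  ]
}}

```text
t: 42.6
ee_pos: [0.5389, 0.0257, 0.0879]
eef_rot: [0.318, -3.125, -0.0]
ft_force: [-7.4, 1.2, 20.8]
finger_gap: 0.0005
grasp_force: 10.4
```

```bash
python3 - <<'E'
from h import *
s=manip.get_state(); print(incase(s["ee_pos"]),s["ft_force"])
E
```

```text
[-0.06294562  0.00243122  0.0878739 ] [-7.35990416  1.18948288 20.81701957]
```

Request:
{"op": "carry_out", "data": {
  "moves": [
    [[0,0,0,-0.02,0],[0,0,0,-0.05,0],[0,0,0,-0.09,0],[0,0,0,-0.13,0],[0,0,0,-0.16,0]]
  ]
}}

```text
t: 43.02
ee_pos: [0.5398, 0.0256, 0.2497]
eef_rot: [-0.317, 3.121, -0.001]
ft_force: [1.3, -0.5, 1.1]
finger_gap: 0.0005
grasp_force: 0.0
```

Request:
{"op": "carry_out", "data": {
  "moves": [
    [[0,0.005,-0.04,0,0],[0,0.01,-0.08,0,0],[0,0.015,-0.12,0,0],[0,0.02,-0.16,0,0],[0,0.025,-0.2,0,0]]
  ]
}}

```text
t: 43.43
ee_pos: [0.5545, -0.1772, 0.2464]
eef_rot: [-0.318, 3.124, -0.001]
ft_force: [0.5, -0.1, 0.0]
finger_gap: 0.0008
grasp_force: 0.0
```

Request:
{"op": "carry_out", "data": {
  "moves": [
    [[0,0,0,0,0],[0,0,0,0,0],[0,0,0,0,0],[0,0,0,0,0],[0,0,0,0,0]]
  ]
}}

```text
t: 43.85
ee_pos: [0.5541, -0.1738, 0.2463]
eef_rot: [-0.32, 3.125, 0.0]
ft_force: [0.2, -1.1, 0.5]
finger_gap: 0.0003
grasp_force: 0.0
```

```bash
python3 - <<'E'
from h import *
im,c=shot("side","s18"); im2,_=shot("top","t18"); bottles("t19")
cv2.imwrite("pics/c18.png",np.hstack([cv2.resize(im[130:330,220:420,::-1],(400,400),interpolation=cv2.INTER_CUBIC),cv2.resize(im2[130:330,150:350,::-1],(400,400),interpolation=cv2.INTER_CUBIC)]))
E
```

```text
(no output)
```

View pics/c18.png

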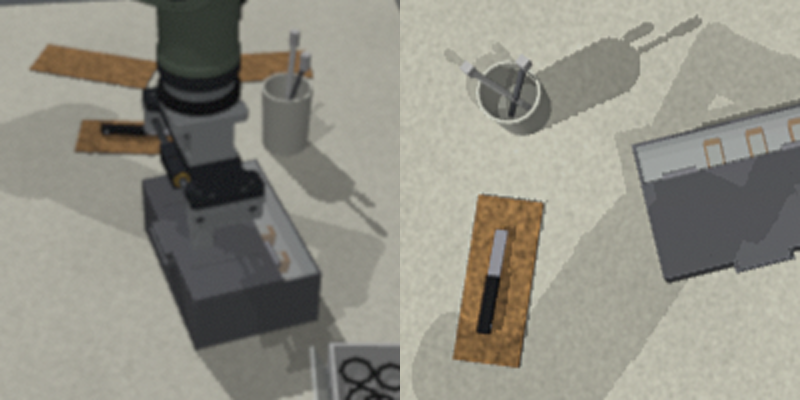

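The lid is shut. The bottles' feet show through the clear deck at crop (713,150), (755,140) and (795,130), and the spatula lies on its mat at crop (492,280). Handing in.

```bash
python3 -c "
from workcell import manip; print(manip.sign_off())"
```

```text
the job is handed in; nothing more can be done
None
```

The job is handed in (sign-off gave no verdict): I pried the lid open with the spatula, slid all three bottles present home, shut the lid, and laid the spatula back on its mat, without moving the cup or bin.

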